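# Feeler-check the brake callipers, hang the good ones, set the tight ones aside

## Robot

A 6-joint arm with a two-finger parallel gripper is mounted at the origin on a cart in front of the work surface, level with it; the furniture and walls round the work are solid. World frame = base frame: x ahead of the robot, y to its left, z up, the work surface at z = 0. Lengths are in m, angles in rad, forces in N, time in s.
With the tool pointing down it reaches from about 0.3 to 0.875 m from the base axis. Payload 6.4 kg.
Tool frame: the origin (TCP) lies midway between the tips of the shut fingers; the grasp point (between the pads) lies 19 mm behind it; z points along the fingers, y is the direction in which the jaws open and shut (so a half turn about z gives the same grasp; the last joint's range is limited). The gripper opens to 85 mm and grips with 20 to 120 N. Pads are 22 mm wide; open, the fingers measure 114 mm over their backs; the gripper's body (76 mm by 85 mm) begins 54 mm behind the grasp point. The pads swing forward as they close: fully open they stand 13 mm farther back than shut.
Start: joints at [-1.446, 0.181, 1.607, -0, 1.354, -0.206], TCP at [0.187, -0.544, 0.231] pointing down, gripper open.
Joint ranges: [-2.99, 2.99], [-0.89, 2.07], [0.3, 2.58], [-1.14, 4.28], [0, 2.63], [-3.12, 3.12]. Speed limits (rad/s): [2.57, 2.57, 3.01, 3.14, 3.14, 3.14].

## Interface

Orientations are given as a unit quaternion [w, x, y, z].
In Python, from bench import ctrl, optics, ticket gives the robot as it stands. The module is installed in compiled form; this text tells all that it offers.
- The arm moves only by the tool step_arm, never from a script. Its argument "targets" is text: rows parted by semicolons, each of 6 numbers parted by spaces: the shift along the tool's x, y, z in mm, then the turn, a rotation vector about the tool's x, y, z in rad. In form: dx dy dz rx ry rz; .... A call has 1 to 8 rows; each row is the pose to reach, as a shift and turn from the pose commanded when the call began, along the tool's axes at that moment; what a row does not reach only later rows make up. A row lasts 1/8 s, in which the tool goes at most 62.5 mm and 10.7 degrees, less where a joint would pass 70% of its speed; a pose out of reach is approached as far as the arm can. A call with a gripper value outside its range is refused whole. "grip" is the opening in per cent of the stroke, from 0 (shut) to 100 (fully open), set as the call begins (left out, the last holds). The fingers move at their own pace and stop on an object; the grip force is fixed at half the most. Time passes only in rows, so rows that repeat a pose let the fingers close. It gives the time, the measured TCP pose, the force and the opening at its end, in the units of the state.
- ctrl.get_obs(): the state, without advancing time (a new reading comes with each control period).
- optics.camera(name): name is "scene" or "top" or "wrist"; returns a dict with "image" (384x512x3 uint8, red, green, blue), "mtx" (3x3 intrinsics, pixels), "D" ([k1, k2, p1, p2, k3] as OpenCV has them; the pictures are not rectified), "xyz" and "orientation" of the camera in the world. Camera axes: x right, y up, looking along -z (the intrinsics and any distortion apply to the point x, -y, -z); pixel columns grow to the right and rows downward; lengths in m; the calibration is good to about 2 mm. A picture is of the moment at which its call begins. There is no depth.
- ticket.hand_in(): hands the job in, once; it reports no verdict.
The state is a dict: "time_s": time; "q": joint angles; "dq": joint speeds; "joint_efforts": joint torques, N m; "eef_pos": TCP position; "eef_rot": TCP orientation; "wrist_force": force on the tool from outside, world axes, zero at the start; "torque": the same for the moment, N m; "opening": opening from 0.0 (shut) to 1.0 (fully open).
Only numpy, scipy, OpenCV 4.12 (cv2) and the standard library are available. Lean on these libraries where they do the work, as an engineer would, in place of code of your own. Each camera call takes 0.05 s, during which the arm holds its last target.

## Task

Take the feeler gauge off the left hook of the rack and try its blade, gently and without forcing it, down the slot of every brake calliper on the bench, at the end where the brass rider sits, until it either reaches the slot's floor or jams on the pads. Hang each calliper that lets the blade down to the floor by its bail on a free hook of the rack, one to a hook, and stand each one in which it jams upright in the rework tray. Hang the gauge back on the left hook, tip no calliper over, and leave the bell, bottle and tub where they are.

Things in the scene. Friction and masses are not known exactly. Their poses are not given: they have to be found in the camera images.
- gauge: steel feeler gauge, 146 mm tall, 0.12 kg, hanging at the start on the rack's left hook, its x along the hook. Origin: middle of the blade's lower end, z up. Blade 22 mm wide (x), 4 mm thick (y), bare from z = 0 to 86 mm; above it a cross-block 18 x 40 mm to z = 100 mm, then a stirrup handle (see gauge_eye)
- gauge_eye (a point): middle of the underside of the gauge's top bar, z = 138 mm in its frame; this rests on the hook. Stirrup: two flat side bars 14 mm deep (x), 40 mm over their outsides (y), z = 100 to 146 mm; window 26 mm wide (y), 38 mm high; top bar 8 mm. Grip the side bars, fingers closing along the gauge's y
- rack: fixed steel hook rack: base 50 x 250 x 12 mm, cross-bar 18 mm thick with its axis 220 mm up, three like J-hooks 100 mm apart. Origin under the base's middle, x away from the robot, y left along the bar; slight yaw. Hook: 8 mm round bar, level from the cross-bar 70 mm toward the robot (-x), top at z = 224 mm, then rising to its end 81 mm out, top z = 238 mm
- hook_left (a point): resting point on top of the left hook (rack's +y end), 50 mm out from the cross-bar's axis; axes as the rack. The gauge's own hook
- hook_mid (a point): the same point on the middle hook, free at the start
- hook_right (a point): the same point on the right hook, free at the start
- tray: rework tray, fixed: shallow open steel tray 170 (x) x 190 (y) x 30 mm high outside, walls and floor about 4 mm. Origin: under its centre on the bench
- calliper_a: brake calliper on a carrier, 0.35 kg, upright on the bench (2 or 3 of 4 are present, alike outside). Origin under the middle of its foot (80 x 52 x 6 mm), z up, -x end about toward the robot. Two halves 40 mm over their outsides (y), tops z = 55 mm; between them a slot along x, open at top and ends, mouth 13 mm wide (y), floor z = 15 mm
- calliper_a_eye (a point): middle of the underside of its bail's top bar, z = 105 mm above its origin, x = y = 0. Bail: two flat side bars 12 mm deep (x), 40 mm over their outsides (y), from z = 55 mm to the bar's top at 113 mm; window 26 mm wide, 50 mm high. Lift by the side bars, fingers closing along y
- rider_a (a joint): brass rider in the slot at x = -40 to -29 mm; the blade pushes it down (1.2 N friction) and it stays. m below top; 0 to 0.004 at start, top face z = 53 mm at 0. Put the blade in at x = -24 mm, y = 0, flat along x, to meet rider and pads. Pads (x -25 to 39, top z = 41 mm) leave 11 mm (blade reaches floor, rider 0.038) or 1.5 mm (jams, 0.012)
- calliper_b: brake calliper on a carrier, 0.35 kg, upright on the bench (2 or 3 of 4 are present, alike outside). Origin under the middle of its foot (80 x 52 x 6 mm), z up, -x end about toward the robot. Two halves 40 mm over their outsides (y), tops z = 55 mm; between them a slot along x, open at top and ends, mouth 13 mm wide (y), floor z = 15 mm
- calliper_b_eye (a point): middle of the underside of its bail's top bar, z = 105 mm above its origin, x = y = 0. Bail: two flat side bars 12 mm deep (x), 40 mm over their outsides (y), from z = 55 mm to the bar's top at 113 mm; window 26 mm wide, 50 mm high. Lift by the side bars, fingers closing along y
- rider_b (a joint): brass rider in the slot at x = -40 to -29 mm; the blade pushes it down (1.2 N friction) and it stays. m below top; 0 to 0.004 at start, top face z = 53 mm at 0. Put the blade in at x = -24 mm, y = 0, flat along x, to meet rider and pads. Pads (x -25 to 39, top z = 41 mm) leave 11 mm (blade reaches floor, rider 0.038) or 1.5 mm (jams, 0.012)
- calliper_c: brake calliper on a carrier, 0.35 kg, upright on the bench (2 or 3 of 4 are present, alike outside). Origin under the middle of its foot (80 x 52 x 6 mm), z up, -x end about toward the robot. Two halves 40 mm over their outsides (y), tops z = 55 mm; between them a slot along x, open at top and ends, mouth 13 mm wide (y), floor z = 15 mm
- calliper_c_eye (a point): middle of the underside of its bail's top bar, z = 105 mm above its origin, x = y = 0. Bail: two flat side bars 12 mm deep (x), 40 mm over their outsides (y), from z = 55 mm to the bar's top at 113 mm; window 26 mm wide, 50 mm high. Lift by the side bars, fingers closing along y
- rider_c (a joint): brass rider in the slot at x = -40 to -29 mm; the blade pushes it down (1.2 N friction) and it stays. m below top; 0 to 0.004 at start, top face z = 53 mm at 0. Put the blade in at x = -24 mm, y = 0, flat along x, to meet rider and pads. Pads (x -25 to 39, top z = 41 mm) leave 11 mm (blade reaches floor, rider 0.038) or 1.5 mm (jams, 0.012)
- calliper_d: brake calliper on a carrier, 0.35 kg, upright on the bench (2 or 3 of 4 are present, alike outside). Origin under the middle of its foot (80 x 52 x 6 mm), z up, -x end about toward the robot. Two halves 40 mm over their outsides (y), tops z = 55 mm; between them a slot along x, open at top and ends, mouth 13 mm wide (y), floor z = 15 mm
- calliper_d_eye (a point): middle of the underside of its bail's top bar, z = 105 mm above its origin, x = y = 0. Bail: two flat side bars 12 mm deep (x), 40 mm over their outsides (y), from z = 55 mm to the bar's top at 113 mm; window 26 mm wide, 50 mm high. Lift by the side bars, fingers closing along y
- rider_d (a joint): brass rider in the slot at x = -40 to -29 mm; the blade pushes it down (1.2 N friction) and it stays. m below top; 0 to 0.004 at start, top face z = 53 mm at 0. Put the blade in at x = -24 mm, y = 0, flat along x, to meet rider and pads. Pads (x -25 to 39, top z = 41 mm) leave 11 mm (blade reaches floor, rider 0.038) or 1.5 mm (jams, 0.012)
- bell: bicycle bell, 53 x 66 x 31 mm, bystander, origin underneath
- lube_bottle: small green bottle with a red tip, 123 mm tall, bystander, origin underneath
- grease_tub: blue round tub, 72 mm wide and 62 mm tall, bystander, origin underneath

How it is judged:
On the way:
1. the gauge has been taken off its hook (distance between gauge_eye and hook_left above 0.1 m), for 0.2 s.
At the end, for the whole second after the job is handed in: Each calliper tried (rider past 33 mm if it fits, 9 mm if it jams); fitting ones hang on the middle or right hook, the gauge on the left (bar 8 mm below to 12 mm above hook top); jamming ones stand on the tray floor, inside its walls; all within 0.3 rad of upright, under 0.05 m/s (x of gauge_eye in the frame of hook_left between -0.03 and 0.05 m and y of gauge_eye in the frame of hook_left between -0.018 and 0.018 m and z of gauge_eye in the frame of hook_left between -0.008 and 0.012 m and linear speed of each of gauge, calliper_a, calliper_c, calliper_b, calliper_d below 0.05 m/s and angle between each of gauge, calliper_a, calliper_c, calliper_b, calliper_d's own z axis and vertical below 0.3 rad and value of joint each of rider_a, rider_c above 0.033 m and ((x of calliper_a_eye in the frame of hook_mid between -0.03 and 0.05 m and y of calliper_a_eye in the frame of hook_mid between -0.018 and 0.018 m and z of calliper_a_eye in the frame of hook_mid between -0.008 and 0.012 m) or (x of calliper_a_eye in the frame of hook_right between -0.03 and 0.05 m and y of calliper_a_eye in the frame of hook_right between -0.018 and 0.018 m and z of calliper_a_eye in the frame of hook_right between -0.008 and 0.012 m)) and ((x of calliper_c_eye in the frame of hook_mid between -0.03 and 0.05 m and y of calliper_c_eye in the frame of hook_mid between -0.018 and 0.018 m and z of calliper_c_eye in the frame of hook_mid between -0.008 and 0.012 m) or (x of calliper_c_eye in the frame of hook_right between -0.03 and 0.05 m and y of calliper_c_eye in the frame of hook_right between -0.018 and 0.018 m and z of calliper_c_eye in the frame of hook_right between -0.008 and 0.012 m)) and value of joint each of rider_b, rider_d above 0.009 m and x of calliper_b in the frame of tray between -0.065 and 0.065 m and y of calliper_b in the frame of tray between -0.075 and 0.075 m and z of calliper_b in the frame of tray between 0 and 0.012 m and x of calliper_d in the frame of tray between -0.065 and 0.065 m and y of calliper_d in the frame of tray between -0.075 and 0.075 m and z of calliper_d in the frame of tray between 0 and 0.012 m); the robot touches nothing.
It fails at once if the blade is forced (over 80 N) against a calliper (contact force between gauge and calliper_a above 80 N or contact force between gauge and calliper_b above 80 N or contact force between gauge and calliper_c above 80 N or contact force between gauge and calliper_d above 80 N).
It fails at once if a calliper is tipped onto its side (angle between any of calliper_a, calliper_b, calliper_c, calliper_d's own z axis and vertical above 1 rad).
It fails at once if a bystander (bell, bottle, tub) is pushed more than 5 cm or knocked over (distance of any of bell, lube_bottle, grease_tub from where it was at the start of the episode above 0.05 m or angle between any of bell, lube_bottle, grease_tub's own z axis and vertical above 0.6 rad).
Of calliper_a, calliper_b, calliper_c, calliper_d only 2 to 3 are there at a start; the rules pass over those that are not, and their reading is None.
At some moment in a run one of calliper_a, calliper_b, calliper_c, calliper_d may be knocked a few centimetres aside while the robot is not near it.
It also fails if it takes over 210 s, if anything falls off the work surface, if the arm or the gripper's body presses on something with over 40 N, if the wrist force passes 120 N, or if a joint passes its speed limit or range.

## Working session

There is one attempt and no reset: what is moved stays moved. The work goes in short steps, Python scripts to look and compute and a tool call to move; the robot and the scene stay as the last step left them, time stands still between calls to the robot, and variables do not carry over. Pictures are saved under pics/ and viewed, and the job is handed in when it is done.

Besides the shell and the picture viewer there is one more tool, called after "Request:" in YAML: its name, and indented under it one key for each argument. step_arm: Moves the arm, as the interface text tells. Its arguments: {"type":"object","properties":{"targets":{"type":"string"},"grip":{"type":"number"}},"required":["targets"]}

```bash
mkdir -p pics; cat > h.py <<'E'
import numpy as np,cv2,json
from bench import ctrl,optics,ticket
from scipy.spatial.transform import Rotation as R
def rot(q): return R.from_quat([q[1],q[2],q[3],q[0]])
def shot(n,f):
    c=optics.camera(n); cv2.imwrite('pics/'+f+'.png',c['image'][:,:,::-1]); np.savez('pics/'+f+'.npz',image=c['image'],mtx=c['mtx'],D=c['D'],xyz=c['xyz'],o=c['orientation']); return f
def load(f): return np.load('pics/'+f+'.npz')
def ray(f,uv):
    c=load(f); p=cv2.undistortPoints(np.array([[uv]],float),c['mtx'],c['D'])[0,0]
    d=rot(c['o']).apply([p[0],-p[1],-1]); return np.array(c['xyz']),d/np.linalg.norm(d)
def plane(f,uv,z):
    o,d=ray(f,uv); return o+d*(z-o[2])/d[2]
def tri(f1,uv1,f2,uv2):
    a,d=ray(f1,uv1); b,e=ray(f2,uv2)
    M=np.c_[d,-e]; s=np.linalg.lstsq(M,b-a,rcond=None)[0]
    p,q=a+d*s[0],b+e*s[1]; return (p+q)/2,np.linalg.norm(p-q)
def proj(f,P):
    c=load(f); Q=rot(c['o']).inv().apply(np.atleast_2d(P)-c['xyz']); Q=Q*[1,-1,-1]
    return cv2.projectPoints(Q.reshape(-1,1,3),np.zeros(3),np.zeros(3),c['mtx'],c['D'])[0].reshape(-1,2)
def st():
    o=ctrl.get_obs(); return o
def delta(target,yaw=None):
    """world target TCP & yaw of tool y axis -> tool shift mm"""
    o=st(); r=rot(o['eef_rot']); return r.inv().apply(np.array(target)-o['eef_pos'])*1000
E
python3 - <<'E'
from h import *
for n in ['scene','top','wrist']: shot(n,n+'0'); c=load(n+'0'); print(n,c['xyz'],c['o'],c['mtx'].round(1).tolist(),c['D'])
o=st(); print({k:np.round(v,4).tolist() for k,v in o.items()}); print(rot(o['eef_rot']).as_matrix().round(3))
E
```

```text
scene [-0.04059011  0.80124363  0.91890773] [-0.29081618 -0.14419928  0.41913295  0.84791514] [[385.6, 0.0, 249.3], [0.0, 385.6, 195.0], [0.0, 0.0, 1.0]] [0.01839495 0.         0.         0.         0.        ]
top [2.35258470e-01 3.47189504e-05 1.56781746e+00] [-0.67794508 -0.08388561  0.0853726   0.72530352] [[476.9, 0.0, 254.3], [0.0, 476.9, 196.6], [0.0, 0.0, 1.0]] [0.02242848 0.         0.         0.         0.        ]
wrist [ 0.26004976 -0.51872835  0.3750139 ] [ 0.80410072 -0.12379412  0.08892992 -0.57462033] [[337.7, 0.0, 259.7], [0.0, 337.7, 199.9], [0.0, 0.0, 1.0]] [-0.08551298  0.          0.          0.          0.        ]
{'time_s': 0.15, 'q': [-1.4463, 0.1814, 1.6078, 0.0, 1.3538, -0.2063], 'dq': [-0.0018, -0.0024, -0.0027, 0.0, -0.0008, 0.0001], 'joint_efforts': [0.0013, -44.526, -35.1691, -0.0003, 0.0058, 0.0], 'eef_pos': [0.1867, -0.5434, 0.2306], 'eef_rot': [-0.0007, 0.9863, 0.1647, 0.0], 'wrist_force': [-0.4834, 0.5167, -0.2723], 'torque': [-0.0133, 0.0226, -0.0218], 'opening': 1.0006}
[[ 0.946  0.325 -0.   ]
 [ 0.325 -0.946  0.001]
 [ 0.    -0.001 -1.   ]]
```

View pics/scene0.png

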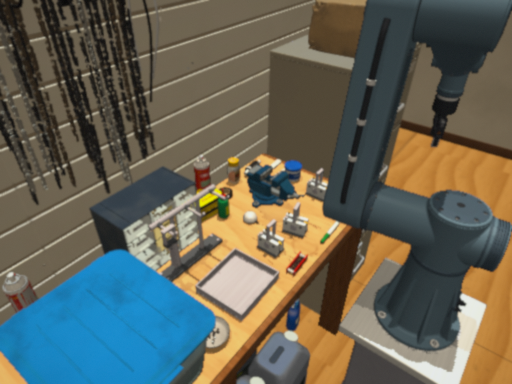

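View pics/top0.png

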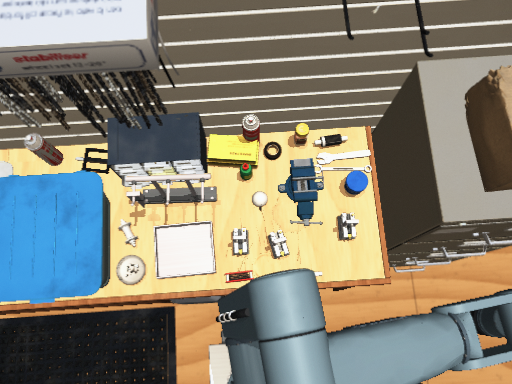

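View pics/wrist0.png

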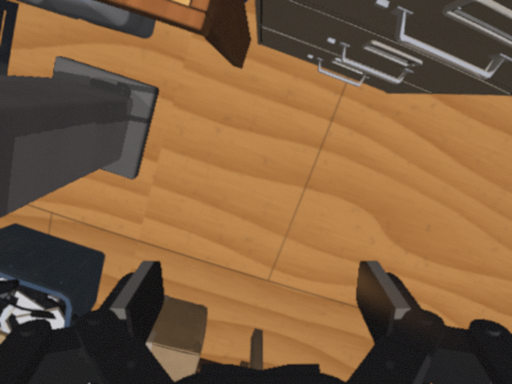

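Scene and top views show three callipers (top view at about (240,240), (278,243), (347,226)), the tray (185,250), the rack (172,190), the bell (260,199), the bottle (246,172) and the tub (356,182). I'll zoom in next.

```bash
python3 - <<'E'
import cv2
a=cv2.imread('pics/top0.png'); cv2.imwrite('pics/t0z.png',cv2.resize(a[205:275,220:370],None,fx=5,fy=5,interpolation=cv2.INTER_CUBIC))
cv2.imwrite('pics/t0r.png',cv2.resize(a[160:290,110:230],None,fx=4.5,fy=4.5,interpolation=cv2.INTER_CUBIC))
a=cv2.imread('pics/scene0.png'); cv2.imwrite('pics/s0z.png',cv2.resize(a[150:320,140:340],None,fx=3.5,fy=3.5,interpolation=cv2.INTER_CUBIC))
E
```

```text
(no output)
```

View pics/t0z.png

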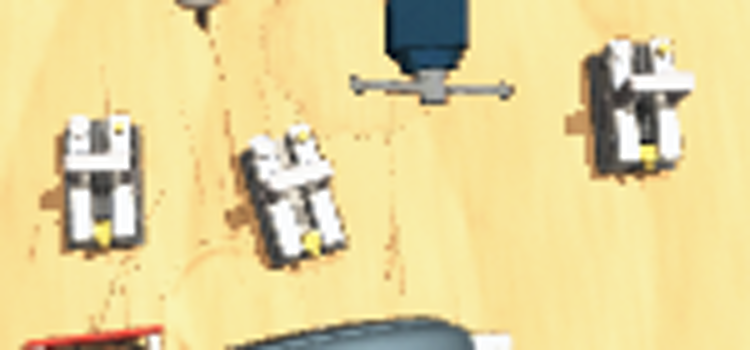

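View pics/t0r.png

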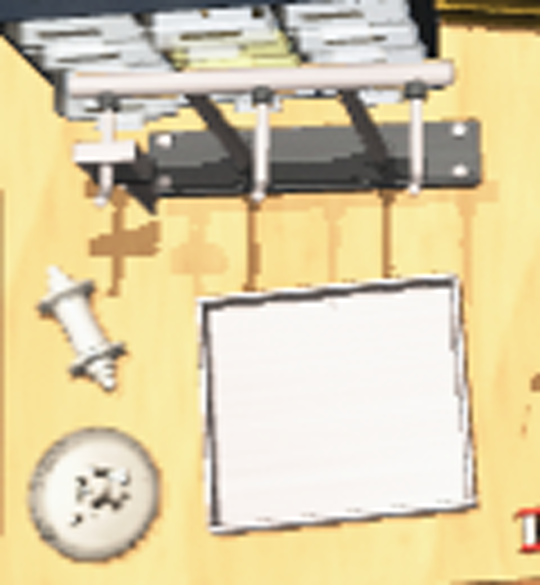

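View pics/s0z.png

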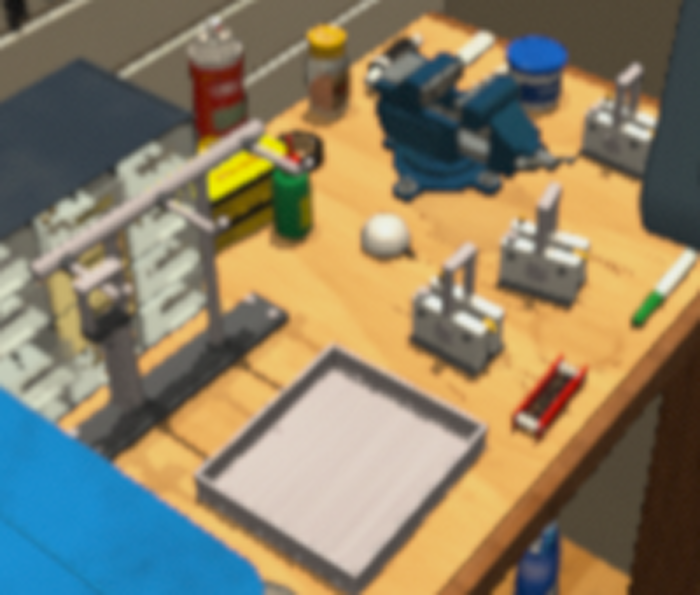

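```bash
python3 - <<'E'
from h import *
def t(u,v,z): return plane('top0',(u,v),z).round(4)
for n,b,r in [('1',(98,160),(103,232)),('2',(293,178),(313,243)),('3',(656,82),(648,155))]:
    B=t(220+b[0]/5,205+b[1]/5,.113); Q=t(220+r[0]/5,205+r[1]/5,.052); print(n,'bail',B,'rider',Q, 'dist',np.hypot(*(B-Q)[:2]).round(4),'yaw',np.arctan2(*(B-Q)[[1,0]]).round(3))
c=lambda u,v:(110+u/4.5,160+v/4.5)
print('gauge bar',t(*c(105,152),.232))
for n,p in [('L',(103,200)),('M',(257,197)),('R',(414,188))]: print('tip',n,t(*c(*p),.238))
for n,p in [('L',(107,95)),('M',(262,90)),('R',(416,85))]: print('root',n,t(*c(*p),.22))
print('tray',[t(*c(*p),.03) for p in [(200,298),(457,277),(475,507),(212,532)]])
for n,p,z in [('bell',(260,199),.02),('bottle',(246,172),.06),('tub',(356,182),.06),('vise',(305,222),.05)]: print(n,t(*p,z))
E
```

```text
1 bail [0.4661 0.0386 0.113 ] rider [0.4295 0.0398 0.052 ] dist 0.0366 yaw -0.033
2 bail [ 0.4469 -0.0802  0.113 ] rider [ 0.4135 -0.0929  0.052 ] dist 0.0357 yaw 0.363
3 bail [ 0.4915 -0.3089  0.113 ] rider [ 0.4553 -0.3113  0.052 ] dist 0.0363 yaw 0.066
gauge bar [0.5938 0.3342 0.232 ]
tip L [0.5608 0.3342 0.238 ]
tip M [0.5561 0.2366 0.238 ]
tip R [0.5552 0.1367 0.238 ]
root L [0.6353 0.3357 0.22  ]
root M [0.6319 0.2348 0.22  ]
root R [0.6284 0.1345 0.22  ]
tray [array([0.5338, 0.3166, 0.03  ]), array([0.5365, 0.1296, 0.03  ]), array([0.3699, 0.1243, 0.03  ]), array([0.3651, 0.3108, 0.03  ])]
bell [ 0.6039 -0.0344  0.02  ]
bottle [0.6888 0.0062 0.06  ]
tub [ 0.6301 -0.3508  0.06  ]
vise [ 0.5107 -0.1735  0.05  ]
```

```bash
cat >> h.py <<'E'
def goto(x,y,z,yaw):
    """row for TCP world target, tool-x yaw, pointing down"""
    o=st(); r=rot(o['eef_rot']); d=r.inv().apply(np.array([x,y,z])-o['eef_pos'])*1000
    T=R.from_matrix(np.array([[np.cos(yaw),np.sin(yaw),0],[np.sin(yaw),-np.cos(yaw),0],[0,0,-1]]))
    v=(r.inv()*T).as_rotvec()
    m=r.as_matrix(); print('t %.2f pos'%o['time_s'],np.round(o['eef_pos'],4),'yaw %.3f'%np.arctan2(m[1,0],m[0,0]),'F',np.round(o['wrist_force'],1),'op %.3f'%o['opening'],'| row:',np.round(d,1),np.round(v,3))
E
python3 - <<'E'
from h import *
goto(.187,-.543,.38,.331)
goto(.53,.334,.38,-.034)
print(tri('top0',(205,170),'scene0',(195,185)))
E
```

```text
t 0.15 pos [ 0.1867 -0.5434  0.2306] yaw 0.331 F [-0.5  0.5 -0.3] op 1.001 | row: [   0.4   -0.5 -149.4] [-0.001 -0.    -0.   ]
t 0.15 pos [ 0.1867 -0.5434  0.2306] yaw 0.331 F [-0.5  0.5 -0.3] op 1.001 | row: [ 609.7 -718.5 -148.3] [-0.001 -0.     0.365]
(array([0.67015449, 0.13547921, 0.21760185]), np.float64(0.03268466954685628))
```

Request:
step_arm:
  targets: "0 0 -60 0 0 0;0 0 -120 0 0 0;0 0 -150 0 0 0.1"
  grip: 100

```text
time_s: 0.52
eef_pos: [0.1869, -0.5446, 0.3852]
eef_rot: [0.002, 0.993, 0.114, 0.0]
wrist_force: [0.7, 0.1, -0.3]
opening: 1.003
```

```bash
python3 - <<'E'
from h import *
goto(.36,-.12,.38,-.034)
E
```

```text
t 0.53 pos [ 0.1869 -0.5446  0.3852] yaw 0.229 F [ 0.7  0.1 -0.3] op 1.003 | row: [ 264.8 -374.3    3.3] [ 0.005 -0.     0.263]
```

Request:
step_arm:
  targets: "33 -47 1 0 0 0.03;66 -94 1 0.001 0 0.07;99 -140 1 0.002 0 0.1;132 -187 2 0.002 0 0.14;165 -234 2 0.003 0 0.17;199 -281 2 0.004 0 0.2;232 -328 3 0.004 0 0.23;265 -374 3 0.005 0 0.263"

```text
time_s: 1.52
eef_pos: [0.3594, -0.1173, 0.3782]
eef_rot: [-0.002, 1.0, -0.017, -0.0]
wrist_force: [1.1, -0.6, -0.2]
opening: 0.997
```

Request:
step_arm:
  targets: "0 0 0 0 0 0;0 0 0 0 0 0"

```text
time_s: 1.78
eef_pos: [0.3591, -0.1192, 0.3782]
eef_rot: [-0.002, 1.0, -0.015, -0.0]
wrist_force: [0.1, -0.5, 1.0]
opening: 1.005
```

```bash
python3 - <<'E'
from h import *
shot('wrist','w1'); goto(.36,-.12,.38,-.034); goto(.53,.334,.38,-.034)
E
```

```text
t 1.82 pos [ 0.3589 -0.1198  0.3781] yaw -0.033 F [-0.1  0.4 -0.2] op 1.000 | row: [ 1.1  0.1 -1.9] [-0.005  0.001  0.001]
t 1.82 pos [ 0.3589 -0.1198  0.3781] yaw -0.033 F [-0.1  0.4 -0.2] op 1.000 | row: [ 1.561e+02 -4.592e+02  1.000e-01] [-0.005  0.001  0.001]
```

View pics/w1.png

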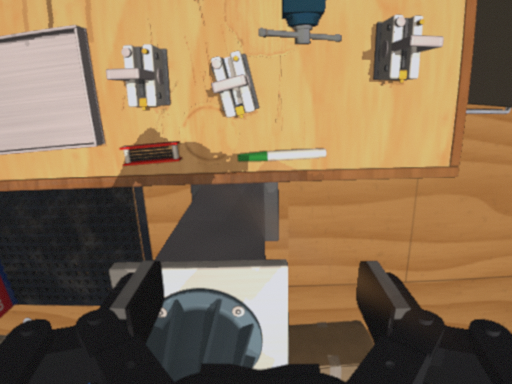

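Wrist view shows the callipers at about (145,75), (233,85), (402,50) with their brass riders on the near (lower) end. Next I'll go to the gauge.

Request:
step_arm:
  targets: "10 -57 0 0 0 0;20 -114 0 0 0 0;30 -171 0 0 0 0;40 -228 0 0 0 0;50 -285 0 0 0 0;60 -342 0 0 0 0;70 -399 0 0 0 0;80 -454 0 0 0 0"

```text
time_s: 2.82
eef_pos: [0.4556, 0.332, 0.38]
eef_rot: [-0.002, 1.0, -0.018, -0.0]
wrist_force: [-0.4, 0.4, 0.7]
opening: 1.002
```

Request:
step_arm:
  targets: "0 0 0 0 0 0;0 0 0 0 0 0"

```text
time_s: 3.08
eef_pos: [0.4547, 0.3304, 0.3797]
eef_rot: [-0.002, 1.0, -0.017, -0.001]
wrist_force: [0.3, 1.1, -0.8]
opening: 0.999
```

```bash
python3 - <<'E'
from h import *
shot('wrist','w2'); goto(.53,.334,.38,-.034)
E
```

```text
t 3.12 pos [0.4546 0.3302 0.3802] yaw -0.035 F [-0.6  0.5 -0.5] op 0.996 | row: [75.2 -6.4  0.2] [-0.004  0.001 -0.001]
```

View pics/w2.png

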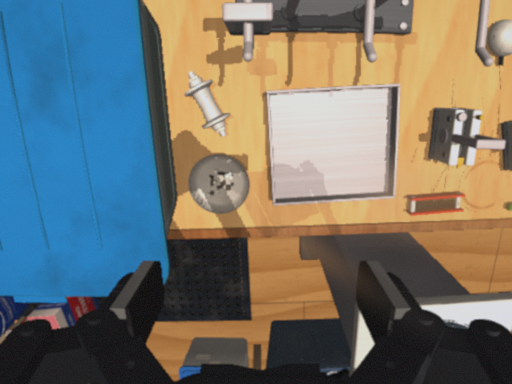

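```bash
python3 - <<'E'
from h import *
import cv2
a=cv2.imread('pics/w2.png'); cv2.imwrite('pics/w2z.png',cv2.resize(a[0:70,210:410],None,fx=4,fy=4,interpolation=cv2.INTER_CUBIC))
print('bar ends',[plane('w2',p,.232).round(4) for p in [(223,11),(273,11),(248,3),(248,19)]])
print('tips',[plane('w2',p,.238).round(4) for p in [(249,57),(370,57),(489,62)]])
print(tri('w2',(249,57),'top0',(132.9,204.4)),tri('w2',(370,57),'top0',(167.1,203.8)))
E
```

```text
bar ends [array([0.5972, 0.3546, 0.232 ]), array([0.5957, 0.3151, 0.232 ]), array([0.6023, 0.3346, 0.232 ]), array([0.5904, 0.3351, 0.232 ])]
tips [array([0.5609, 0.3353, 0.238 ]), array([0.5585, 0.2385, 0.238 ]), array([0.555 , 0.1366, 0.238 ])]
(array([0.56156054, 0.33527184, 0.23427796]), np.float64(0.0006783265781050069)) (array([0.55811445, 0.2372737 , 0.23297523]), np.float64(0.0017707884817233402))
```

View pics/w2z.png

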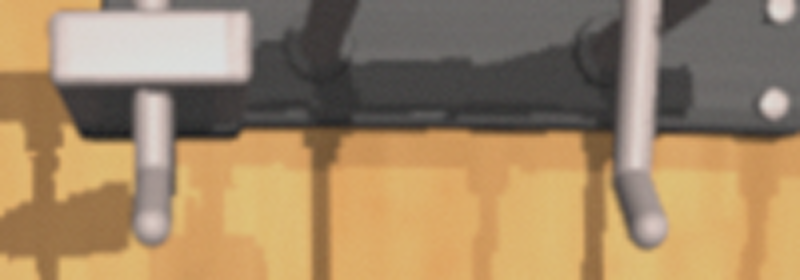

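```bash
python3 - <<'E'
from h import *
goto(.596,.3348,.38,-.034)
goto(.596,.3348,.19,-.034)
E
```

```text
t 3.12 pos [0.4546 0.3302 0.3802] yaw -0.035 F [-0.6  0.5 -0.5] op 0.996 | row: [ 1.411e+02 -9.500e+00  1.000e-01] [-0.004  0.001 -0.001]
t 3.12 pos [0.4546 0.3302 0.3802] yaw -0.035 F [-0.6  0.5 -0.5] op 0.996 | row: [141.3  -8.7 190.1] [-0.004  0.001 -0.001]
```

Request:
step_arm:
  targets: "50 -3 0 -0.004 0 0;100 -6 0 -0.004 0 0;141 -9 0 -0.004 0 0;141 -9 40 -0.004 0 0;141 -9 80 -0.004 0 0;141 -9 110 -0.004 0 0;141 -9 110 -0.004 0 0"

```text
time_s: 4.0
eef_pos: [0.5941, 0.3344, 0.2678]
eef_rot: [0.001, 1.0, -0.017, -0.003]
wrist_force: [-1.2, -0.4, -0.7]
opening: 1.0
```

```bash
python3 - <<'E'
from h import *
goto(.596,.3348,.19,-.034)
shot('wrist','w3')
shot('scene','s3');import cv2
a=cv2.imread('pics/s3.png'); cv2.imwrite('pics/s3z.png',cv2.resize(a[100:300,60:300],None,fx=3,fy=3,interpolation=cv2.INTER_CUBIC))
E
```

```text
t 4.00 pos [0.5941 0.3344 0.2678] yaw -0.035 F [-1.2 -0.4 -0.7] op 1.000 | row: [ 2.4 -0.6 77.8] [ 0.001  0.006 -0.001]
```

View pics/s3z.png

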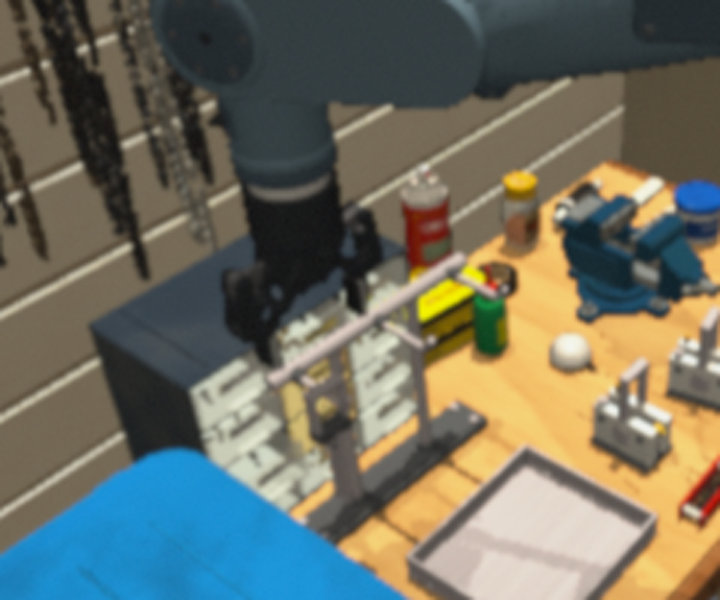

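View pics/w3.png

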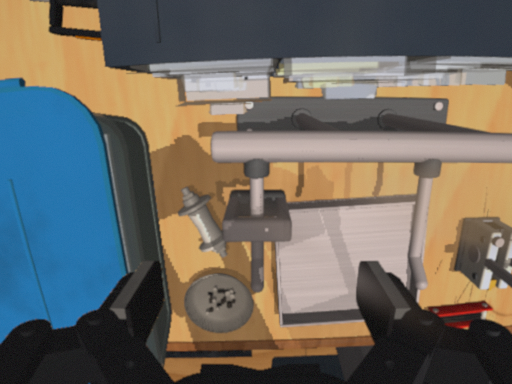

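```bash
python3 - <<'E'
from h import *
print([plane('w2',p,z).round(3) for p in [(150,30),(162,150)] for z in (0.05,.12,.2)])
print([plane('w3',p,z).round(3) for p in [(150,250)] for z in (0.05,.12,.2)])
print(tri('w2',(137,10),'top0',(97,172)))
E
```

```text
[array([0.62 , 0.469, 0.05 ]), array([0.607, 0.448, 0.12 ]), array([0.592, 0.424, 0.2  ]), array([0.461, 0.47 , 0.05 ]), array([0.471, 0.449, 0.12 ]), array([0.484, 0.425, 0.2  ])]
[array([0.498, 0.468, 0.05 ]), array([0.531, 0.442, 0.12 ]), array([0.57 , 0.412, 0.2  ])]
(array([0.42544964, 0.18616088, 0.97592583]), np.float64(0.016255378169994075))
```

Request:
step_arm:
  targets: "2 0 25 0 0 0;2 -0.5 50 0 0.006 0;2 -0.5 70 0 0.006 0;2 -0.5 78 0 0.006 0;2 -0.5 78 0 0.006 0"

```text
time_s: 4.72
eef_pos: [0.5971, 0.3375, 0.1927]
eef_rot: [-0.0, 1.0, -0.016, 0.003]
wrist_force: [-0.1, -0.2, 0.3]
opening: 1.0
```

Request:
step_arm:
  targets: "0 0 0 0 0 0;0 0 0 0 0 0;0 0 0 0 0 0;0 0 0 0 0 0;0 0 0 0 0 0;0 0 0 0 0 0"
  grip: 0

```text
time_s: 5.48
eef_pos: [0.5974, 0.3378, 0.1935]
eef_rot: [-0.001, 1.0, -0.016, 0.003]
wrist_force: [0.2, -0.4, 5.9]
opening: 0.457
```

```bash
python3 - <<'E'
from h import *
goto(.597,.3348,.2,-.034); 
for i in range(3): shot('wrist','w4'); print(st()['eef_pos'],st()['wrist_force'])
E
```

```text
t 5.47 pos [0.5974 0.3378 0.1935] yaw -0.032 F [ 0.2 -0.4  5.9] op 0.457 | row: [-0.3  3.  -6.5] [-0.002 -0.007  0.002]
[0.59740641 0.33777653 0.19348099] [ 0.39575506 -0.588756    5.55262496]
[0.59738593 0.33778386 0.19344548] [-1.55893179  0.54940884  5.10087936]
[0.59738282 0.33779525 0.19345492] [ 0.22926836 -0.47456252  4.97451677]
```

View pics/w4.png

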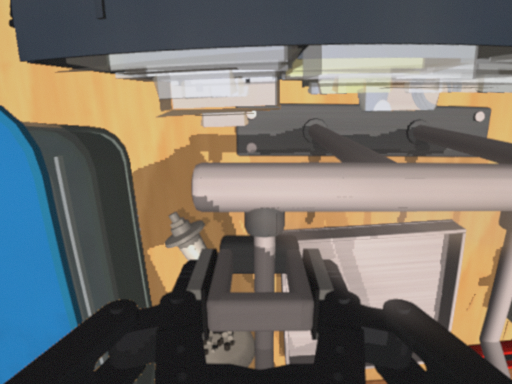

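Request:
step_arm:
  targets: "0 0 -10 0 0 0;0 0 -20 0 0 0;0 0 -20 0 0 0;-25 0 -20 0 0 0;-50 0 -20 0 0 0;-75 0 -20 0 0 0;-100 0 -20 0 0 0;-100 0 -20 0 0 0"

```text
time_s: 6.62
eef_pos: [0.4953, 0.341, 0.2117]
eef_rot: [-0.0, 1.0, -0.015, 0.002]
wrist_force: [-0.1, -0.9, -0.6]
opening: 0.461
```

```bash
python3 - <<'E'
from h import *
goto(.36,.1,.25,-.034); shot('wrist','w5')
E
```

```text
t 6.62 pos [0.4953 0.341  0.2117] yaw -0.031 F [-0.1 -0.9 -0.6] op 0.461 | row: [-127.6  245.1  -39. ] [-0.001 -0.004  0.003]
```

View pics/w5.png

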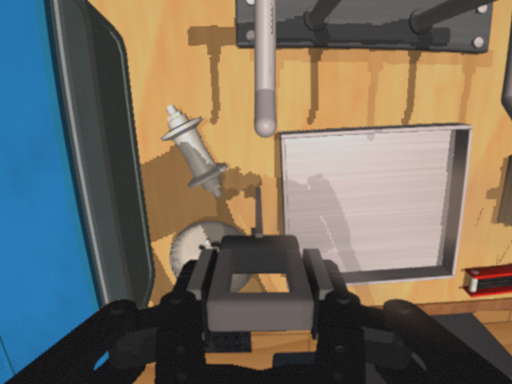

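```bash
python3 - <<'E'
from h import *
import cv2
a=cv2.imread('pics/w5.png'); cv2.imwrite('pics/w5z.png',cv2.resize(a[170:340,190:330],None,fx=4,fy=4,interpolation=cv2.INTER_CUBIC))
o=st(); r=rot(o['eef_rot'])
# project gauge corner points under hypothesis
G=np.array([.4953-.001,.341,.2117-.1075]); ry=np.array([.031,1,0]); rx=np.array([1,-.031,0])
for n,dx,dy,z in [('bl+x',11,0,0),('bl-x',-11,0,0),('bar+x+y',7,20,146),('bar+x-y',7,-20,146),('bar-x+y',-7,20,146),('bar-x-y',-7,-20,146),('blk+x+y',9,20,100),('blk +x-y',9,-20,100),('barlow+x+y',7,13,138)]:
    print(n,proj('w5',G+rx*dx/1e3+ry*dy/1e3+[0,0,z/1e3]).round(1))
E
```

```text
bl+x [[259.4 185.5]]
bl-x [[259.4 212.4]]
bar+x+y [[204.4 298.3]]
bar+x-y [[313.6 298.2]]
bar-x+y [[206.6 329.6]]
bar-x-y [[311.6 329.6]]
blk+x+y [[218.6 241.5]]
blk +x-y [[299.8 241.4]]
barlow+x+y [[225.6 286.7]]
```

View pics/w5z.png

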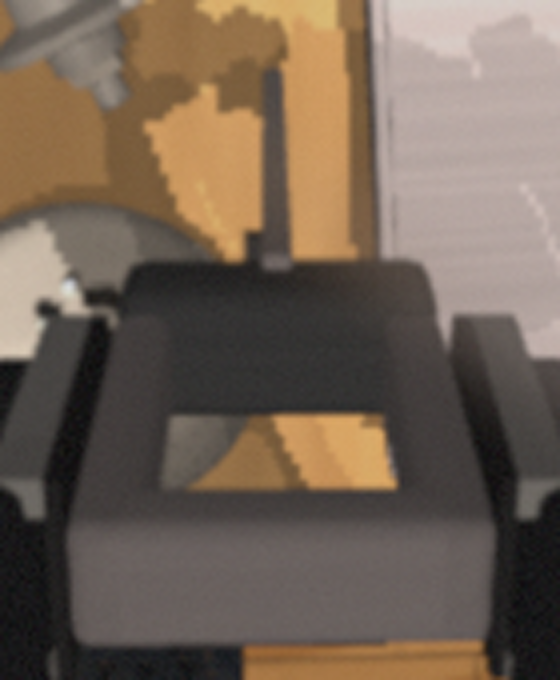

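Request:
step_arm:
  targets: "-25 40 -30 0 -0.002 0;-50 90 -39 0 -0.004 0;-75 145 -39 0 -0.004 0;-100 200 -39 0 -0.004 0;-125 255 -39 0 -0.004 0;-127 305 -39 0 -0.004 0;-127 305 -39 0 -0.004 0;-127 305 -39 0 -0.004 0"

```text
time_s: 7.68
eef_pos: [0.3606, 0.0397, 0.2504]
eef_rot: [-0.001, 1.0, -0.017, 0.001]
wrist_force: [0.0, 0.6, -1.0]
opening: 0.461
```

```bash
python3 - <<'E'
from h import *
goto(.36,.04,.25,-.034); shot('wrist','w6')
import cv2
a=cv2.imread('pics/w6.png'); cv2.imwrite('pics/w6z.png',cv2.resize(a[60:300,150:450],None,fx=2.5,fy=2.5,interpolation=cv2.INTER_CUBIC))
E
```

```text
t 7.67 pos [0.3606 0.0397 0.2504] yaw -0.034 F [ 0.   0.6 -1. ] op 0.461 | row: [-0.6 -0.3  0.4] [-0.001 -0.002  0.   ]
```

View pics/w6z.png

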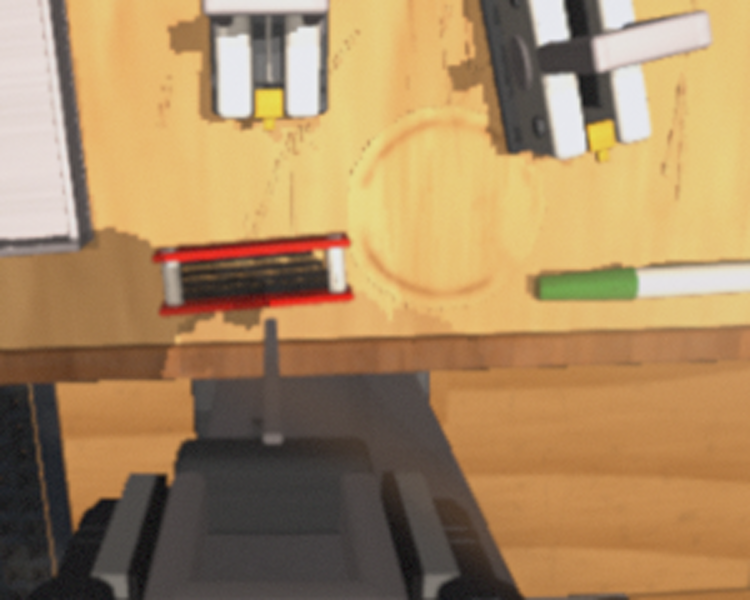

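```bash
python3 - <<'E'
import cv2
a=cv2.imread('pics/w6.png'); cv2.imwrite('pics/w6y.png',cv2.resize(a[0:130,200:450],None,fx=3.2,fy=3.2,interpolation=cv2.INTER_CUBIC))
E
```

```text
(no output)
```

View pics/w6y.png

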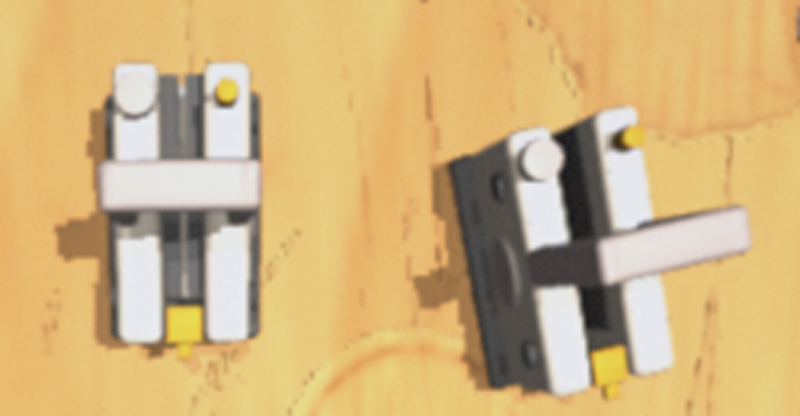

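```bash
cat >> h.py <<'E'
def cal(f,bar,rid,far,near,zr=.051):
    B=plane(f,bar,.113);Q=plane(f,rid,zr);F=plane(f,far,.055);N=plane(f,near,.055)
    ax=F-N; yaw=np.arctan2(ax[1],ax[0]); u=np.array([np.cos(yaw),np.sin(yaw),0])
    print('bar',B[:2].round(4),'mid of halves',((F+N)/2)[:2].round(4),'len',np.hypot(*ax[:2]).round(4),'rider->ctr',(Q+.0345*u)[:2].round(4),'yaw halves %.3f rider-bar %.3f'%(yaw,np.arctan2(*(B-Q)[[1,0]])))
E
python3 - <<'E'
from h import *
c=lambda u,v:(200+u/3.2,v/3.2)
cal('w6',c(180,187),c(184,325),c(182,64),c(184,340))
cal('w6',c(675,247),c(608,367),c(570,121),c(611,382))
E
```

```text
bar [0.4656 0.0385] mid of halves [0.4662 0.0382] len 0.0784 rider->ctr [0.4658 0.0382] yaw halves -0.029 rider-bar -0.020
bar [ 0.4488 -0.0858] mid of halves [ 0.4491 -0.085 ] len 0.0784 rider->ctr [ 0.4488 -0.0863] yaw halves 0.214 rider-bar 0.229
```

```bash
python3 - <<'E'
from h import *
goto(.4443,.0382,.25,-.027)
goto(.4443,.0382,.175,-.027)
E
```

```text
t 7.72 pos [0.3604 0.0403 0.2502] yaw -0.032 F [ 0.9 -0.7 -2.1] op 0.459 | row: [83.9 -0.6  0.3] [-0.001 -0.002 -0.005]
t 7.72 pos [0.3604 0.0403 0.2502] yaw -0.032 F [ 0.9 -0.7 -2.1] op 0.459 | row: [83.8 -0.5 75.3] [-0.001 -0.002 -0.005]
```

Request:
step_arm:
  targets: "40 -0.3 0 0 -0.002 -0.004;84 -0.5 0 0 -0.002 -0.005;84 -0.5 0 0 -0.002 -0.005;84 -0.5 30 0 -0.002 -0.005;84 -0.5 60 0 -0.002 -0.005;84 -0.5 75 0 -0.002 -0.005;84 -0.5 75 0 -0.002 -0.005;84 -0.5 75 0 -0.002 -0.005"

```text
time_s: 8.72
eef_pos: [0.4447, 0.038, 0.1762]
eef_rot: [-0.0, 1.0, -0.013, 0.001]
wrist_force: [0.1, 0.2, -1.0]
opening: 0.46
```

```bash
python3 - <<'E'
from h import *
goto(.4443,.0382,.175,-.027); shot('wrist','w7')
import cv2
a=cv2.imread('pics/w7.png'); cv2.imwrite('pics/w7z.png',cv2.resize(a[130:350,170:350],None,fx=3.3,fy=3.3,interpolation=cv2.INTER_CUBIC))
E
```

```text
t 8.72 pos [0.4447 0.038  0.1762] yaw -0.027 F [ 0.1  0.2 -1. ] op 0.460 | row: [-0.4 -0.2  1.2] [-0.001 -0.001  0.   ]
```

View pics/w7z.png

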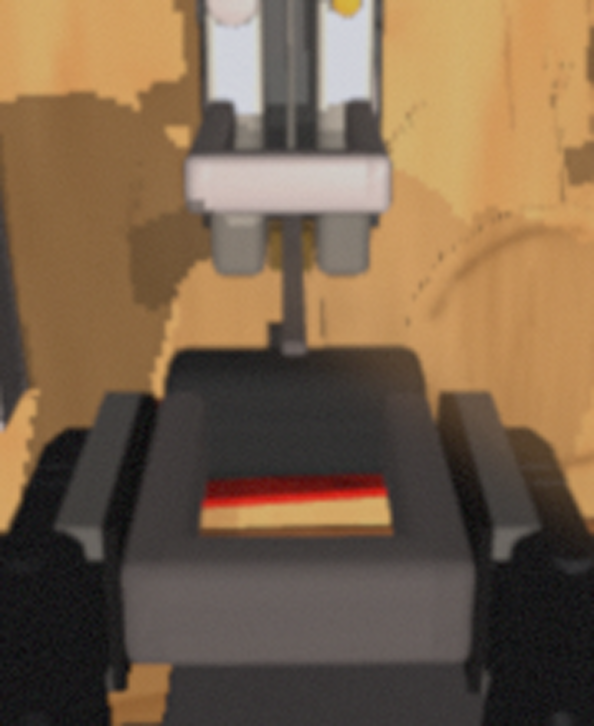

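Request:
step_arm:
  targets: "0 0 5 0 0 0;0 0 10 0 0 0;0 0 15 0 0 0;0 0 19 0 0 0;0 0 22 0 0 0;0 0 23 0 0 0;0 0 23 0 0 0"

```text
time_s: 9.65
eef_pos: [0.444, 0.0379, 0.152]
eef_rot: [-0.001, 1.0, -0.014, -0.0]
wrist_force: [0.1, 0.1, -0.8]
opening: 0.46
```

Request:
step_arm:
  targets: "0 0 1 0 0 0;0 0 1 0 0 0"

```text
time_s: 9.9
eef_pos: [0.444, 0.0379, 0.1511]
eef_rot: [-0.0, 1.0, -0.014, -0.0]
wrist_force: [-0.3, 0.0, -1.0]
opening: 0.461
```

Request:
step_arm:
  targets: "0 0 1 0 0 0;0 0 1 0 0 0"

```text
time_s: 10.15
eef_pos: [0.444, 0.0379, 0.1501]
eef_rot: [-0.0, 1.0, -0.014, -0.0]
wrist_force: [-0.5, 0.3, -0.2]
opening: 0.46
```

Request:
step_arm:
  targets: "0 0 1 0 0 0;0 0 1 0 0 0"

```text
time_s: 10.4
eef_pos: [0.444, 0.0379, 0.149]
eef_rot: [-0.0, 1.0, -0.014, -0.0]
wrist_force: [-0.6, 1.1, -1.1]
opening: 0.462
```

Request:
step_arm:
  targets: "0 0 1 0 0 0;0 0 1 0 0 0"

```text
time_s: 10.65
eef_pos: [0.4442, 0.0379, 0.1485]
eef_rot: [-0.0, 1.0, -0.014, -0.0]
wrist_force: [-1.6, -0.2, 4.3]
opening: 0.457
```

Request:
step_arm:
  targets: "0 0 1 0 0 0;0 0 1 0 0 0"

```text
time_s: 10.9
eef_pos: [0.4446, 0.0378, 0.1483]
eef_rot: [-0.0, 1.0, -0.014, 0.0]
wrist_force: [-2.9, 0.9, 11.3]
opening: 0.461
```

Request:
step_arm:
  targets: "0 0 1 0 0 0;0 0 1 0 0 0"

```text
time_s: 11.15
eef_pos: [0.445, 0.0378, 0.1482]
eef_rot: [-0.0, 1.0, -0.014, 0.001]
wrist_force: [-4.5, 1.1, 16.8]
opening: 0.466
```

Request:
step_arm:
  targets: "0 0 1 0 0 0;0 0 1 0 0 0"

```text
time_s: 11.4
eef_pos: [0.4458, 0.0378, 0.1481]
eef_rot: [-0.0, 1.0, -0.014, 0.002]
wrist_force: [-4.9, 1.4, 22.5]
opening: 0.46
```

Calliper 1 jams at the pad-top height (TCP 0.148, about 22 N). I'll back out.

Request:
step_arm:
  targets: "0 0 -5 0 0 0;0 0 -15 0 0 0;0 0 -40 0 0 0;0 0 -75 0 0 0;0 0 -105 0 0 0;-40 0 -105 0 0 0;-80 0 -105 0 0 0;-90 0 -105 0 0 0"

```text
time_s: 12.4
eef_pos: [0.3524, 0.0405, 0.2499]
eef_rot: [-0.0, 1.0, -0.014, -0.0]
wrist_force: [-0.5, 0.0, -1.5]
opening: 0.459
```

```bash
python3 - <<'E'
from h import *
goto(.345,-.086,.25,.22); shot('wrist','w8')
import cv2
a=cv2.imread('pics/w8.png'); cv2.imwrite('pics/w8z.png',cv2.resize(a[0:240,160:460],None,fx=2.5,fy=2.5,interpolation=cv2.INTER_CUBIC))
E
```

```text
t 12.40 pos [0.3524 0.0405 0.2499] yaw -0.027 F [-0.5  0.  -1.5] op 0.459 | row: [ -4.  126.6  -0.2] [-0.001  0.001 -0.247]
```

View pics/w8z.png

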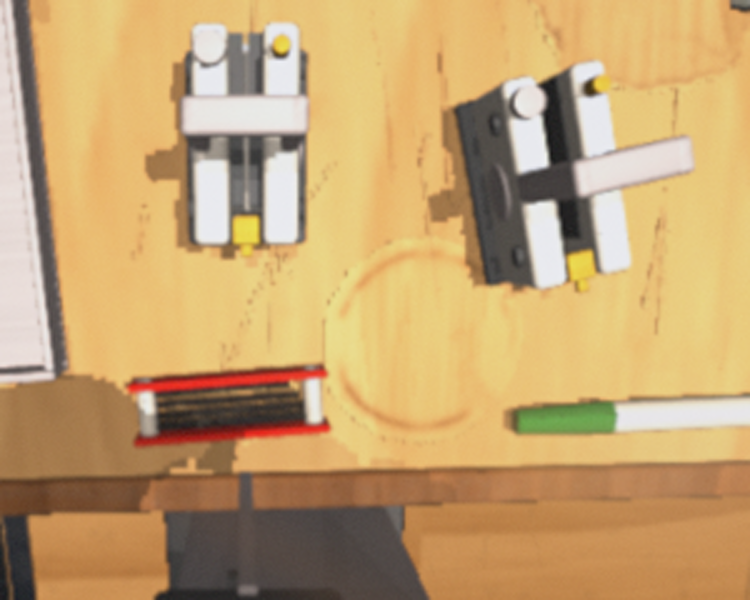

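Request:
step_arm:
  targets: "0 25 0 0 0 -0.05;-1 50 0 0 0 -0.1;-2 75 0 0 0 -0.15;-3 100 0 0 0 -0.2;-4 127 0 0 0 -0.247;-4 127 0 0 0 -0.247;-4 127 0 0 0 -0.247"

```text
time_s: 13.32
eef_pos: [0.3469, -0.0864, 0.2499]
eef_rot: [-0.001, 0.994, 0.109, -0.0]
wrist_force: [-0.2, 1.6, -1.3]
opening: 0.455
```

```bash
python3 - <<'E'
from h import *
goto(.345,-.086,.25,.22); shot('wrist','w9')
import cv2
a=cv2.imread('pics/w9.png'); cv2.imwrite('pics/w9z.png',cv2.resize(a[0:200,100:400],None,fx=2.6,fy=2.6,interpolation=cv2.INTER_CUBIC))
E
```

```text
t 13.32 pos [ 0.3469 -0.0864  0.2499] yaw 0.219 F [-0.2  1.6 -1.3] op 0.455 | row: [-1.8 -0.8 -0.1] [-0.002  0.    -0.001]
```

View pics/w9z.png

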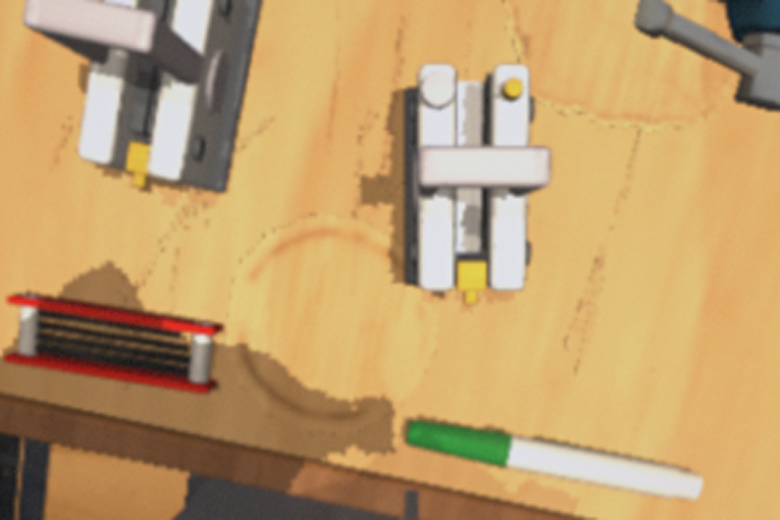

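```bash
python3 - <<'E'
from h import *
C=np.array([.4658,.0383,0]); a=-.027;u=np.array([np.cos(a),np.sin(a),0]); n=np.array([-u[1],u[0],0])
for f,ox,oy,s in [('w9',100,0,2.6),('w8',160,0,2.5),('w6',200,0,3.2)]:
  print(f,'corners',((proj(f,[C-.0392*u+n*.0065+[0,0,.055],C-.0392*u-n*.0065+[0,0,.055]])-[ox,oy])*s).round(0).tolist())
  for z in (.053,.049,.041): print(z,((proj(f,C-.0345*u+[0,0,z])-[ox,oy])*s).round(1), 'end corners',((proj(f,[C-.040*u+n*.006+[0,0,z],C-.029*u-n*.006+[0,0,z]])-[ox,oy])*s).round(0).tolist())
c=lambda u,v:(100+u/2.6,v/2.6)
cal('w9',c(486,167),c(471,275),c(474,65),c(472,290))
for f,x0,y0,x1,y1 in [('w9',140,50,175,85),('w8',240,70,280,110),('w6',240,85,280,120)]:
  im=load(f)['image'].astype(int)[y0:y1,x0:x1]; m=(im[:,:,0]>200)&(im[:,:,2]<90)&(im[:,:,1]>150); ys,xs=np.nonzero(m); print(f,m.sum(),xs.mean()+x0,ys.mean()+y0,xs.min()+x0,xs.max()+x0,ys.min()+y0,ys.max()+y0)
E
```

```text
w9 corners [[111.0, 166.0], [145.0, 174.0]]
0.053 [[131.6 157.3]] end corners [[113.0, 169.0], [150.0, 146.0]]
0.049 [[134.9 158.3]] end corners [[117.0, 170.0], [153.0, 147.0]]
0.041 [[141.3 160.1]] end corners [[124.0, 171.0], [159.0, 149.0]]
w8 corners [[229.0, 243.0], [263.0, 243.0]]
0.053 [[246.2 230.9]] end corners [[231.0, 246.0], [262.0, 216.0]]
0.049 [[246.2 231. ]] end corners [[231.0, 245.0], [262.0, 216.0]]
0.041 [[246.3 231. ]] end corners [[231.0, 245.0], [261.0, 217.0]]
w6 corners [[163.0, 341.0], [205.0, 341.0]]
0.053 [[183.9 325.3]] end corners [[165.0, 344.0], [203.0, 307.0]]
0.049 [[184. 325.]] end corners [[165.0, 343.0], [203.0, 307.0]]
0.041 [[184.2 324.5]] end corners [[165.0, 342.0], [203.0, 307.0]]
bar [ 0.4494 -0.0859] mid of halves [ 0.4494 -0.0856] len 0.079 rider->ctr [ 0.4497 -0.0853] yaw halves 0.224 rider-bar 0.209
w9 93 152.4731182795699 62.1505376344086 149 156 55 71
w8 124 257.7016129032258 93.10483870967742 253 262 87 102
w6 142 257.0633802816901 102.34507042253522 252 262 96 111
```

```bash
python3 - <<'E'
from h import *
goto(.4285,-.091,.175,.221)
E
```

```text
t 13.38 pos [ 0.3469 -0.0862  0.2499] yaw 0.220 F [ 0.  -0.6 -0.7] op 0.458 | row: [78.7 22.6 74.8] [-0.002  0.    -0.001]
```

Request:
step_arm:
  targets: "40 12 0 0 0 0;79 22.6 0 -0.002 0 0;79 22.6 0 -0.002 0 0;79 22.6 30 -0.002 0 0;79 22.6 60 -0.002 0 0;79 22.6 74 -0.002 0 0;79 22.6 74 -0.002 0 0;79 22.6 74 -0.002 0 0"

```text
time_s: 14.38
eef_pos: [0.4292, -0.0916, 0.1771]
eef_rot: [0.001, 0.994, 0.11, 0.001]
wrist_force: [0.1, -0.2, -1.9]
opening: 0.461
```

```bash
python3 - <<'E'
from h import *
goto(.4285,-.091,.175,.221); shot('wrist','w10')
import cv2
a=cv2.imread('pics/w10.png'); cv2.imwrite('pics/w10z.png',cv2.resize(a[130:350,170:350],None,fx=3.3,fy=3.3,interpolation=cv2.INTER_CUBIC))
E
```

```text
t 14.38 pos [ 0.4292 -0.0916  0.1771] yaw 0.220 F [ 0.1 -0.2 -1.9] op 0.461 | row: [-0.6 -0.8  2.1] [ 0.002 -0.001 -0.001]
```

View pics/w10z.png

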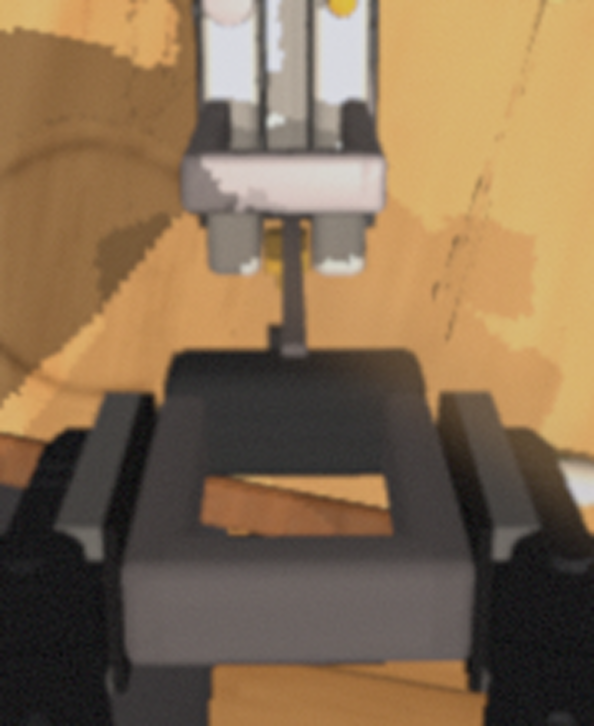

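Request:
step_arm:
  targets: "-0.6 -1.2 0 0 0 0;-0.6 -1.2 5 0 0 0;-0.6 -1.2 10 0 0 0;-0.6 -1.2 15 0 0 0;-0.6 -1.2 20 0 0 0;-0.6 -1.2 24 0 0 0;-0.6 -1.2 25 0 0 0;-0.6 -1.2 25 0 0 0"

```text
time_s: 15.42
eef_pos: [0.4277, -0.0904, 0.1509]
eef_rot: [0.0, 0.994, 0.11, -0.0]
wrist_force: [0.8, -1.0, -2.3]
opening: 0.457
```

Request:
step_arm:
  targets: "0 0 1 0 0 0;0 0 2 0 0 0"

```text
time_s: 15.68
eef_pos: [0.4278, -0.0904, 0.149]
eef_rot: [0.001, 0.994, 0.11, -0.0]
wrist_force: [-0.1, -0.4, -0.8]
opening: 0.462
```

Request:
step_arm:
  targets: "0 0 1 0 0 0;0 0 2 0 0 0"

```text
time_s: 15.92
eef_pos: [0.4278, -0.0904, 0.1469]
eef_rot: [0.001, 0.994, 0.11, -0.0]
wrist_force: [0.2, 0.5, 0.6]
opening: 0.458
```

Request:
step_arm:
  targets: "0 0 1 0 0 0;0 0 2 0 0 0"

```text
time_s: 16.18
eef_pos: [0.4278, -0.0904, 0.1449]
eef_rot: [0.001, 0.994, 0.11, -0.0]
wrist_force: [-0.0, -0.0, -0.4]
opening: 0.457
```

Request:
step_arm:
  targets: "0 0 3 0 0 0;0 0 6 0 0 0;0 0 9 0 0 0;0 0 12 0 0 0;0 0 15 0 0 0;0 0 18 0 0 0;0 0 18 0 0 0"

```text
time_s: 17.05
eef_pos: [0.4274, -0.0903, 0.1266]
eef_rot: [0.0, 0.994, 0.11, -0.0]
wrist_force: [-0.9, 0.2, -1.8]
opening: 0.458
```

Request:
step_arm:
  targets: "0 0 1 0 0 0;0 0 2 0 0 0"

```text
time_s: 17.3
eef_pos: [0.4276, -0.0903, 0.1249]
eef_rot: [0.0, 0.994, 0.11, -0.0]
wrist_force: [-0.1, 1.2, -0.6]
opening: 0.462
```

Request:
step_arm:
  targets: "0 0 1 0 0 0;0 0 2 0 0 0"

```text
time_s: 17.55
eef_pos: [0.4276, -0.0903, 0.1228]
eef_rot: [0.0, 0.994, 0.11, -0.0]
wrist_force: [-0.8, 0.3, -0.1]
opening: 0.46
```

Request:
step_arm:
  targets: "0 0 1 0 0 0;0 0 2 0 0 0"

```text
time_s: 17.8
eef_pos: [0.4283, -0.0904, 0.1223]
eef_rot: [0.0, 0.994, 0.11, 0.0]
wrist_force: [-5.0, 3.6, 19.1]
opening: 0.458
```

Calliper 2 fits: the blade reached the floor. I'll withdraw and go to calliper 3.

Request:
step_arm:
  targets: "0 0 -20 0 0 0;0 0 -50 0 0 0;0 0 -90 0 0 0;0 0 -130 0 0 0;-40 0 -130 0 0 0;-60 0 -130 0 0 0;-60 0 -130 0 0 0"

```text
time_s: 18.68
eef_pos: [0.3687, -0.1036, 0.251]
eef_rot: [0.001, 0.994, 0.109, 0.0]
wrist_force: [0.1, -0.2, -1.7]
opening: 0.459
```

```bash
python3 - <<'E'
from h import *
goto(.385,-.309,.25,.066)
shot('wrist','w11')
E
```

```text
t 18.68 pos [ 0.3687 -0.1036  0.251 ] yaw 0.218 F [ 0.1 -0.2 -1.7] op 0.459 | row: [-28.6 204.1   1.4] [ 0.002 -0.     0.152]
```

View pics/w11.png

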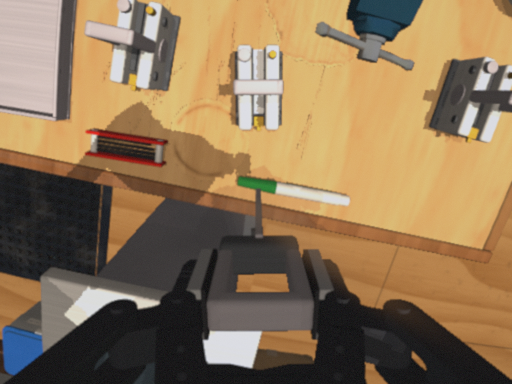

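Calliper 2's rider at (258,123) is now dark and deep. On to calliper 3.

Request:
step_arm:
  targets: "-5 40 1 0 0 0.03;-11 80 1 0.002 0 0.06;-17 120 1 0.002 0 0.09;-23 160 1 0.002 0 0.12;-28 204 1 0.002 0 0.152;-28 204 1 0.002 0 0.152;-28 204 1 0.002 0 0.152"

```text
time_s: 19.6
eef_pos: [0.3867, -0.308, 0.2494]
eef_rot: [-0.001, 0.999, 0.034, -0.001]
wrist_force: [-0.0, -0.3, -1.8]
opening: 0.456
```

```bash
python3 - <<'E'
from h import *
goto(.385,-.309,.25,.066); shot('wrist','w12')
import cv2
a=cv2.imread('pics/w12.png'); cv2.imwrite('pics/w12z.png',cv2.resize(a[0:150,170:370],None,fx=4,fy=4,interpolation=cv2.INTER_CUBIC))
E
```

```text
t 19.60 pos [ 0.3867 -0.308   0.2494] yaw 0.068 F [-0.  -0.3 -1.8] op 0.456 | row: [-1.7  0.9 -0.6] [-0.003  0.001  0.002]
```

View pics/w12z.png

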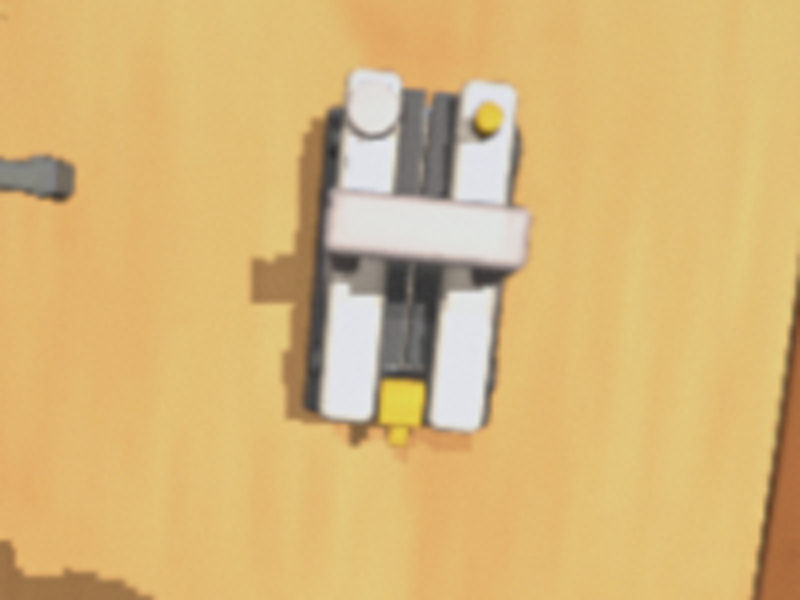

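```bash
python3 - <<'E'
from h import *
c=lambda u,v:(170+u/4,v/4)
cal('w12',c(428,230),c(402,402),c(433,76),c(403,425))
a=-.015
E
```

```text
bar [ 0.4924 -0.3144] mid of halves [ 0.4926 -0.3147] len 0.0792 rider->ctr [ 0.4928 -0.3141] yaw halves -0.013 rider-bar -0.022
```

```bash
python3 - <<'E'
from h import *
goto(.4711,-.3142,.177,-.015)
E
```

```text
t 19.65 pos [ 0.3866 -0.3076  0.2496] yaw 0.069 F [-0.4  0.7 -1.2] op 0.455 | row: [83.9 12.6 72.5] [-0.002  0.001  0.084]
```

Request:
step_arm:
  targets: "40 6 0 0 0 0.04;84 12.6 0 -0.002 0 0.084;84 12.6 0 -0.002 0 0.084;84 12.6 30 -0.002 0 0.084;84 12.6 60 -0.002 0 0.084;84 12.6 72 -0.002 0 0.084;84 12.6 72 -0.002 0 0.084;84 12.6 72 -0.002 0 0.084"

```text
time_s: 20.65
eef_pos: [0.4715, -0.3158, 0.1797]
eef_rot: [0.001, 1.0, -0.008, 0.001]
wrist_force: [-1.4, 0.0, -1.0]
opening: 0.456
```

```bash
python3 - <<'E'
from h import *
goto(.4711,-.3142,.175,-.015); shot('wrist','w13')
import cv2
a=cv2.imread('pics/w13.png'); cv2.imwrite('pics/w13z.png',cv2.resize(a[130:350,170:350],None,fx=3.3,fy=3.3,interpolation=cv2.INTER_CUBIC))
E
```

```text
t 20.65 pos [ 0.4715 -0.3158  0.1797] yaw -0.016 F [-1.4  0.  -1. ] op 0.456 | row: [-0.4 -1.7  4.6] [ 0.003 -0.001 -0.001]
```

View pics/w13z.png

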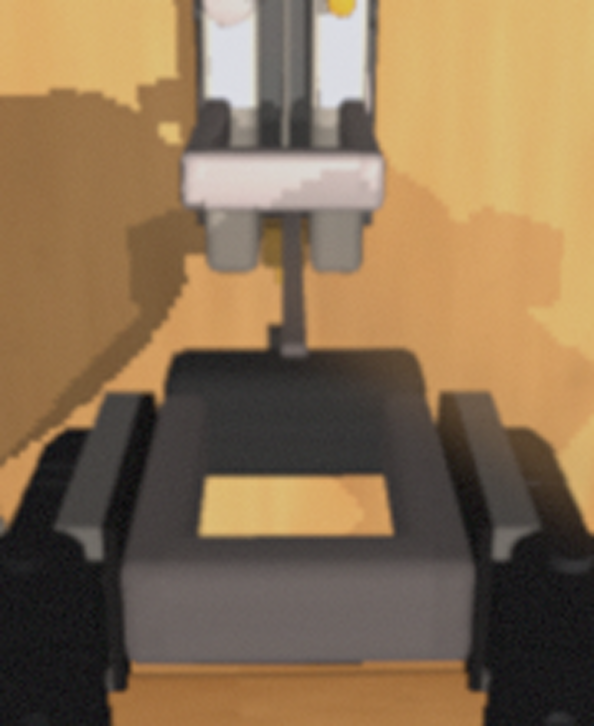

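Blade is a bit right of the slot's middle (291 against 284). I'll shift it −1.7 mm in tool y and go down.

Request:
step_arm:
  targets: "-0.4 -1.7 0 0 0 0;-0.4 -1.7 5 0 0 0;-0.4 -1.7 10 0 0 0;-0.4 -1.7 15 0 0 0;-0.4 -1.7 20 0 0 0;-0.4 -1.7 24 0 0 0;-0.4 -1.7 26 0 0 0;-0.4 -1.7 26 0 0 0"

```text
time_s: 21.7
eef_pos: [0.4705, -0.3137, 0.152]
eef_rot: [0.0, 1.0, -0.008, -0.0]
wrist_force: [-0.0, 0.4, -1.7]
opening: 0.46
```

Request:
step_arm:
  targets: "0 0 1 0 0 0;0 0 1 0 0 0"

```text
time_s: 21.95
eef_pos: [0.4706, -0.3138, 0.1513]
eef_rot: [0.001, 1.0, -0.008, -0.0]
wrist_force: [0.9, 0.5, -1.3]
opening: 0.459
```

Request:
step_arm:
  targets: "0 0 1 0 0 0;0 0 1 0 0 0"

```text
time_s: 22.2
eef_pos: [0.4706, -0.3137, 0.1502]
eef_rot: [0.001, 1.0, -0.008, -0.0]
wrist_force: [0.2, -0.4, -0.1]
opening: 0.459
```

Request:
step_arm:
  targets: "0 0 1 0 0 0;0 0 1 0 0 0"

```text
time_s: 22.45
eef_pos: [0.4706, -0.3137, 0.1491]
eef_rot: [0.001, 1.0, -0.008, -0.0]
wrist_force: [1.0, 0.6, -0.1]
opening: 0.459
```

Request:
step_arm:
  targets: "0 0 1 0 0 0;0 0 1 0 0 0"

```text
time_s: 22.7
eef_pos: [0.4707, -0.3138, 0.1485]
eef_rot: [0.001, 1.0, -0.008, -0.0]
wrist_force: [-0.1, 1.2, 3.6]
opening: 0.457
```

Request:
step_arm:
  targets: "0 0 1 0 0 0;0 0 1 0 0 0"

```text
time_s: 22.95
eef_pos: [0.471, -0.3139, 0.1484]
eef_rot: [0.001, 1.0, -0.008, 0.0]
wrist_force: [-1.0, 1.9, 10.0]
opening: 0.459
```

Request:
step_arm:
  targets: "0 0 1 0 0 0;0 0 1 0 0 0"

```text
time_s: 23.2
eef_pos: [0.4712, -0.314, 0.1483]
eef_rot: [0.001, 1.0, -0.008, 0.0]
wrist_force: [-2.3, 3.1, 14.3]
opening: 0.457
```

Request:
step_arm:
  targets: "0 0 1 0 0 0;0 0 1 0 0 0"

```text
time_s: 23.45
eef_pos: [0.4714, -0.314, 0.1481]
eef_rot: [0.001, 1.0, -0.008, 0.001]
wrist_force: [-3.2, 5.4, 20.0]
opening: 0.46
```

Request:
step_arm:
  targets: "0 0 -10 0 0 0;0 0 -30 0 0 0;0 0 -60 0 0 0;0 0 -105 0 0 0;-40 0 -108 0 0 0;-85 0 -108 0 0 0;-85 0 -108 0 0 0"

```text
time_s: 24.32
eef_pos: [0.3835, -0.3118, 0.2527]
eef_rot: [0.0, 1.0, -0.009, -0.001]
wrist_force: [0.3, -0.3, -0.8]
opening: 0.461
```

```bash
python3 - <<'E'
from h import *
goto(.40,.1,.26,-.031); goto(.4953,.341,.214,-.031)
shot('wrist','w14')
import cv2
a=cv2.imread('pics/w14.png'); cv2.imwrite('pics/w14z.png',cv2.resize(a[0:300,100:400],None,fx=2,fy=2,interpolation=cv2.INTER_CUBIC))
E
```

```text
t 24.32 pos [ 0.3835 -0.3118  0.2527] yaw -0.018 F [ 0.3 -0.3 -0.8] op 0.461 | row: [   8.9 -412.1   -7.5] [0.    0.002 0.013]
t 24.32 pos [ 0.3835 -0.3118  0.2527] yaw -0.018 F [ 0.3 -0.3 -0.8] op 0.461 | row: [  99.9 -654.8   38.3] [0.    0.002 0.013]
```

View pics/w14z.png

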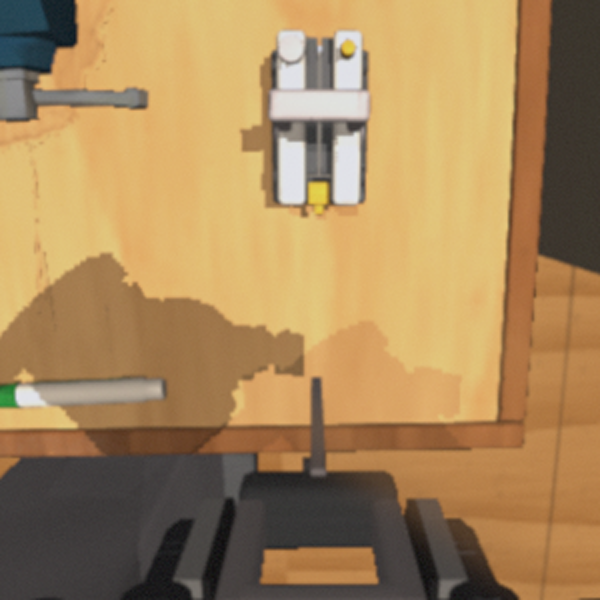

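Request:
step_arm:
  targets: "1 -52 -8 0 0 0;2 -104 -8 0 0 0;3 -156 -8 0 0 0;4 -208 -8 0 0 0;5 -260 -8 0 0 0;6 -312 -8 0 0 0;8 -364 -8 0 0.002 0.01;9 -412 -8 0 0.002 0.013"

```text
time_s: 25.38
eef_pos: [0.4018, 0.102, 0.261]
eef_rot: [0.0, 1.0, -0.014, 0.001]
wrist_force: [1.0, -0.9, -1.2]
opening: 0.462
```

Request:
step_arm:
  targets: "20 -50 0 0 0 0;40 -100 0 0 0 0;60 -150 0 0 0 0;80 -200 0 0 0 0;92 -240 0 0 0 0;92 -241 30 0 0 0;92 -241 46 0 0 0;92 -241 46 0 0 0"

```text
time_s: 26.38
eef_pos: [0.4993, 0.3374, 0.2126]
eef_rot: [0.001, 1.0, -0.015, -0.001]
wrist_force: [-0.0, 0.1, -0.9]
opening: 0.459
```

```bash
python3 - <<'E'
from h import *
goto(.4953,.341,.214,-.031)
shot('wrist','w15')
goto(.4953,.341,.214,-.031)
import cv2
a=cv2.imread('pics/w15.png'); cv2.imwrite('pics/w15z.png',cv2.resize(a[0:340,130:430],None,fx=2,fy=1.7,interpolation=cv2.INTER_CUBIC))
E
```

```text
t 26.38 pos [0.4993 0.3374 0.2126] yaw -0.029 F [-0.   0.1 -0.9] op 0.459 | row: [-4.1 -3.5 -1.4] [0.003 0.002 0.002]
t 26.43 pos [0.5002 0.3375 0.2142] yaw -0.030 F [-0.1 -0.1 -1.1] op 0.456 | row: [-5.  -3.3  0.2] [ 0.002 -0.     0.001]
```

View pics/w15z.png

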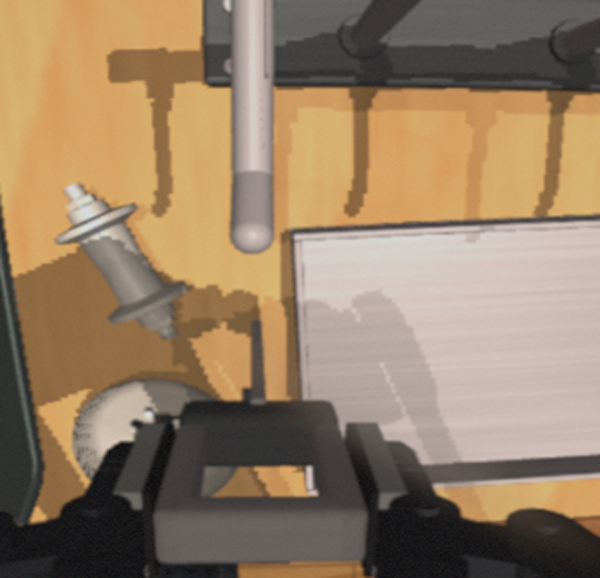

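Request:
step_arm:
  targets: "-5 -3.3 0 0 0 0;-5 -3.3 0 0 0 0;20 -3.3 0 0 0 0;45 -3.3 0 0 0 0;70 -3.3 0 0 0 0;92 -3.3 0 0 0 0;97 -3.3 0 0 0 0;97 -3.3 0 0 0 0"

```text
time_s: 27.42
eef_pos: [0.5972, 0.3382, 0.215]
eef_rot: [0.0, 1.0, -0.015, 0.001]
wrist_force: [-1.0, -0.5, -1.9]
opening: 0.46
```

```bash
python3 - <<'E'
from h import *
shot('wrist','w16')
goto(.5974,.3378,.1935,-.032)
import cv2
a=cv2.imread('pics/w16.png'); cv2.imwrite('pics/w16z.png',cv2.resize(a[100:384,130:430],None,fx=2.2,fy=2,interpolation=cv2.INTER_CUBIC))
E
```

```text
t 27.48 pos [0.5968 0.3383 0.2149] yaw -0.029 F [-1.1 -0.1 -1.2] op 0.458 | row: [ 0.6  0.5 21.4] [ 0.001 -0.001  0.003]
```

View pics/w16z.png

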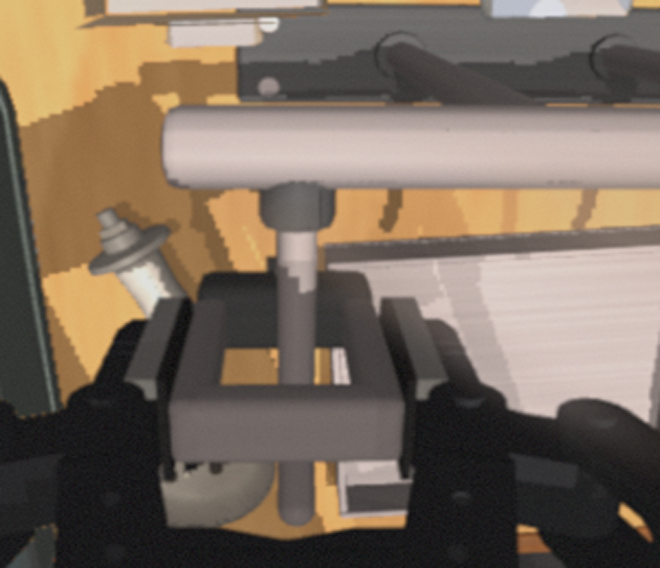

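Request:
step_arm:
  targets: "0 0.5 6 0 0 0;0 0.5 12 0 0 0;0 0.5 17 0 0 0;0 0.5 20 0 0 0;0 0.5 20 0 0 0"

```text
time_s: 28.1
eef_pos: [0.5973, 0.3377, 0.1943]
eef_rot: [0.001, 1.0, -0.015, 0.0]
wrist_force: [0.5, 0.9, -1.2]
opening: 0.459
```

Request:
step_arm:
  targets: "0 0 1 0 0 0;0 0 1 0 0 0"

```text
time_s: 28.35
eef_pos: [0.5975, 0.3377, 0.1939]
eef_rot: [0.0, 1.0, -0.015, 0.001]
wrist_force: [0.3, 0.4, -1.3]
opening: 0.46
```

Request:
step_arm:
  targets: "0 0 1 0 0 0;0 0 1 0 0 0"

```text
time_s: 28.6
eef_pos: [0.5977, 0.3378, 0.1935]
eef_rot: [0.0, 1.0, -0.015, 0.001]
wrist_force: [-1.0, -1.4, 2.4]
opening: 0.455
```

Request:
step_arm:
  targets: "0 0 0 0 0 0;0 0 0 0 0 0;0 0 0 0 0 0;0 0 0 0 0 0;0 0 0 0 0 0;0 0 0 0 0 0"
  grip: 100

```text
time_s: 29.35
eef_pos: [0.5975, 0.3377, 0.1928]
eef_rot: [0.001, 1.0, -0.015, 0.001]
wrist_force: [-0.1, -0.2, -0.8]
opening: 1.001
```

Request:
step_arm:
  targets: "0 0 -20 0 0 0;0 0 -50 0 0 0;0 0 -90 0 0 0;0 0 -140 0 0 0;0 0 -190 0 0 0;-60 0 -190 0 0 0;-120 0 -190 0 0 0;-120 0 -190 0 0 0"

```text
time_s: 30.35
eef_pos: [0.4735, 0.342, 0.3846]
eef_rot: [0.0, 1.0, -0.013, 0.001]
wrist_force: [0.6, 0.3, 0.6]
opening: 0.998
```

```bash
python3 - <<'E'
from h import *
for n in ['wrist','top','scene']: shot(n,n[0]+'17')
import cv2
goto(.345,-.086,.3,.22)
a=cv2.imread('pics/w17.png'); b=cv2.imread('pics/t17.png')
cv2.imwrite('pics/t17z.png',cv2.resize(b[160:280,110:370],None,fx=3,fy=3,interpolation=cv2.INTER_CUBIC))
E
```

```text
t 30.50 pos [0.478  0.3415 0.3842] yaw -0.029 F [ 0.4  1.3 -0.3] op 0.999 | row: [-120.8  431.2   83.7] [ 0.001 -0.004 -0.249]
```

View pics/w17.png

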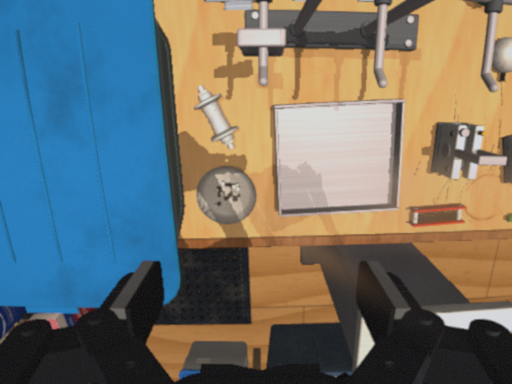

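View pics/t17z.png

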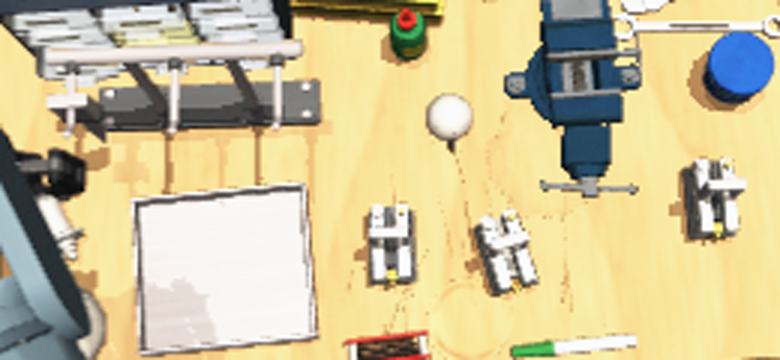

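Request:
step_arm:
  targets: "-15 54 10 0 0 -0.03;-30 108 20 0 0 -0.06;-45 162 30 0 0 -0.09;-60 216 40 0 0 -0.12;-75 270 50 0 0 -0.15;-90 324 62 0 0 -0.18;-106 378 74 0 -0.002 -0.22;-121 431 84 0 -0.004 -0.249"

```text
time_s: 31.5
eef_pos: [0.3438, -0.0887, 0.2996]
eef_rot: [0.001, 0.994, 0.11, -0.001]
wrist_force: [1.7, -0.5, -0.4]
opening: 0.996
```

Request:
step_arm:
  targets: "0 0 0 0 0 0;0 0 0 0 0 0"

```text
time_s: 31.75
eef_pos: [0.3445, -0.0867, 0.2996]
eef_rot: [0.001, 0.994, 0.108, -0.001]
wrist_force: [-0.6, 0.1, 0.4]
opening: 0.997
```

```bash
python3 - <<'E'
from h import *
shot('wrist','w18');goto(.345,-.086,.3,.22)
import cv2
a=cv2.imread('pics/w18.png')
cv2.imwrite('pics/w18z.png',cv2.resize(a[0:200,100:400],None,fx=2.6,fy=2.6,interpolation=cv2.INTER_CUBIC))
E
```

```text
t 31.80 pos [ 0.3446 -0.0859  0.2995] yaw 0.220 F [-0.5  0.3  0.3] op 0.998 | row: [ 0.4  0.1 -0.5] [ 0.001  0.002 -0.   ]
```

View pics/w18z.png

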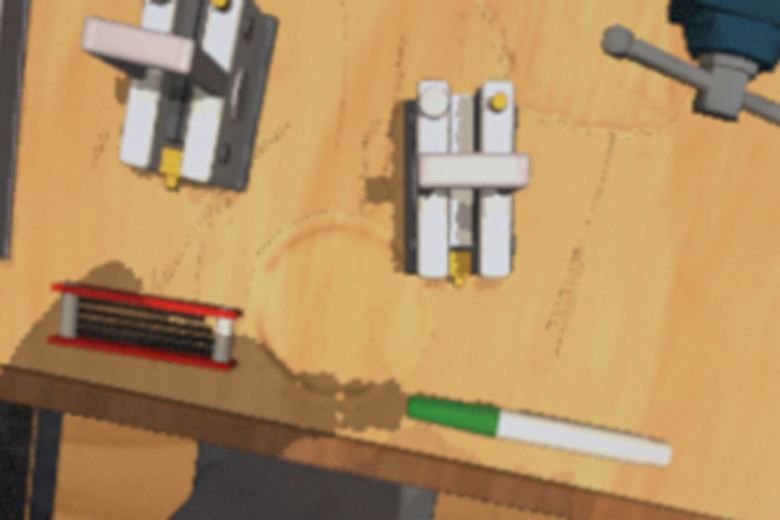

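```bash
python3 - <<'E'
from h import *
c=lambda u,v:(100+u/2.6,v/2.6)
cal('w18',c(473,171),c(460,264),c(466,81),c(465,277),zr=.015)
goto(.4494,-.0858,.17,.221); goto(.4494,-.0858,.073,.221)
E
```

```text
bar [ 0.4491 -0.0854] mid of halves [ 0.4496 -0.086 ] len 0.0788 rider->ctr [ 0.4492 -0.0859] yaw halves 0.224 rider-bar 0.239
t 31.80 pos [ 0.3446 -0.0859  0.2995] yaw 0.220 F [-0.5  0.3  0.3] op 0.998 | row: [102.6  22.6 129.4] [ 0.001  0.002 -0.001]
t 31.80 pos [ 0.3446 -0.0859  0.2995] yaw 0.220 F [-0.5  0.3  0.3] op 0.998 | row: [102.8  22.5 226.4] [ 0.001  0.002 -0.001]
```

Request:
step_arm:
  targets: "50 11 30 0 0 0;102 22 70 0 0 0;102 22.5 129 0 0.002 0;102 22.5 129 0 0.002 0;102 22.5 160 0 0.002 0;102 22.5 195 0 0.002 0;102.5 22.5 220 0 0.002 0;102.5 22.5 226 0 0.002 0"

```text
time_s: 32.8
eef_pos: [0.4491, -0.0854, 0.0738]
eef_rot: [0.001, 0.994, 0.11, 0.0]
wrist_force: [0.1, -0.3, 0.2]
opening: 1.0
```

```bash
python3 - <<'E'
from h import *
shot('wrist','w19');goto(.4494,-.0858,.073,.221)
E
```

```text
t 32.85 pos [ 0.4491 -0.0856  0.0737] yaw 0.221 F [ 0.4  0.8 -0.9] op 1.003 | row: [0.2 0.3 0.7] [ 0.002 -0.     0.   ]
```

View pics/w19.png

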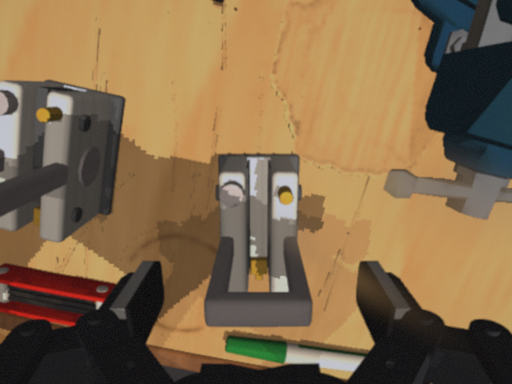

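Bail is centred between the fingers. Closing.

Request:
step_arm:
  targets: "0 0 0 0 0 0;0 0 0 0 0 0;0 0 0 0 0 0;0 0 0 0 0 0;0 0 0 0 0 0;0 0 0 0 0 0"
  grip: 0

```text
time_s: 33.6
eef_pos: [0.449, -0.0858, 0.0739]
eef_rot: [0.001, 0.994, 0.11, 0.001]
wrist_force: [-1.7, 3.3, 8.0]
opening: 0.461
```

Request:
step_arm:
  targets: "0 0 -5 0 0 0;0 0 -15 0 0 0;0 0 -40 0 0 0;0 0 -80 0 0 0;0 0 -125 0 0 0;0 0 -165 0 0 0;0 0 -165 0 0 0"

```text
time_s: 34.48
eef_pos: [0.4502, -0.0867, 0.2413]
eef_rot: [0.003, 0.994, 0.11, 0.003]
wrist_force: [0.2, -0.3, -3.6]
opening: 0.459
```

```bash
python3 - <<'E'
from h import *
shot('wrist','w20');goto(.45,.138,.24,-.034)
E
```

```text
t 34.52 pos [ 0.4488 -0.086   0.2387] yaw 0.220 F [-0.8  0.4 -4. ] op 0.455 | row: [  50.  -218.4   -1.8] [ 0.003 -0.002  0.254]
```

View pics/w20.png

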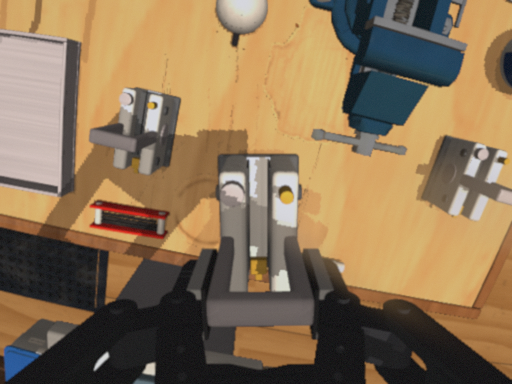

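Request:
step_arm:
  targets: "12 -55 -2 0 0 0.06;25 -110 -2 0 0 0.13;37 -165 -2 0 0 0.19;50 -220 -2 0.003 -0.002 0.254;50 -220 -2 0.003 -0.002 0.254;50 -220 -2 0.003 -0.002 0.254"

```text
time_s: 35.28
eef_pos: [0.4479, 0.1398, 0.2374]
eef_rot: [-0.0, 1.0, -0.016, -0.003]
wrist_force: [1.0, 0.3, -3.1]
opening: 0.458
```

```bash
python3 - <<'E'
from h import *
shot('wrist','w21');goto(.45,.1403,.221,-.034)
import cv2
a=cv2.imread('pics/w21.png')
cv2.imwrite('pics/w21z.png',cv2.resize(a[0:240,160:400],None,fx=2.5,fy=2.5,interpolation=cv2.INTER_CUBIC))
E
```

```text
t 35.33 pos [0.4483 0.1392 0.2378] yaw -0.034 F [ 0.4 -0.5 -3.5] op 0.459 | row: [ 1.8 -1.1 16.8] [-0.001  0.006 -0.   ]
```

View pics/w21z.png

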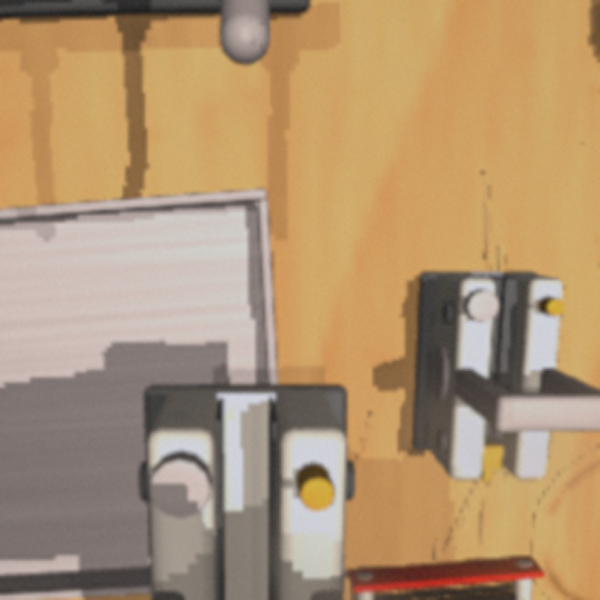

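```bash
python3 - <<'E'
from h import *
print(plane('w21',(258,15),.236))
E
```

```text
[0.55572336 0.13659335 0.236     ]
```

Request:
step_arm:
  targets: "2 -1 8 0 0.005 0;2 -1 17 0 0.005 0;2 -1 17 0 0.005 0"

```text
time_s: 35.7
eef_pos: [0.4504, 0.1402, 0.221]
eef_rot: [-0.001, 1.0, -0.018, -0.0]
wrist_force: [-0.4, 0.4, -3.5]
opening: 0.459
```

Request:
step_arm:
  targets: "30 0 0 0 0 0;60 0 0 0 0 0;85 0 0 0 0 0;105 0 0 0 0 0;120 0 0 0 0 0;126 0 0 0 0 0;126 0 0 0 0 0"

```text
time_s: 36.58
eef_pos: [0.5769, 0.1365, 0.2225]
eef_rot: [-0.001, 1.0, -0.017, 0.001]
wrist_force: [-1.1, 0.1, -3.7]
opening: 0.463
```

```bash
python3 - <<'E'
from h import *
shot('wrist','w22');goto(.576,.136,.193,-.034)
import cv2
a=cv2.imread('pics/w22.png')
cv2.imwrite('pics/w22z.png',cv2.resize(a[60:384,130:400],None,fx=2.2,fy=1.8,interpolation=cv2.INTER_CUBIC))
E
```

```text
t 36.62 pos [0.5765 0.1366 0.2224] yaw -0.034 F [-0.7 -0.2 -3.4] op 0.459 | row: [-0.6  0.6 29.4] [-0.002 -0.001 -0.   ]
```

View pics/w22z.png

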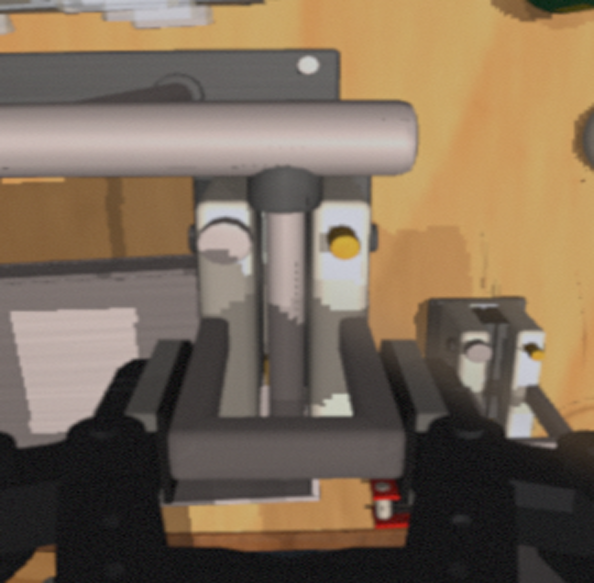

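Request:
step_arm:
  targets: "0 0.5 7 0 0 0;0 0.5 14 0 0 0;0 0.5 20 0 0 0;0 0.5 25 0 0 0;0 0.5 27 0 0 0;0 0.5 27 0 0 0"

```text
time_s: 37.38
eef_pos: [0.577, 0.1361, 0.1955]
eef_rot: [-0.001, 1.0, -0.017, 0.001]
wrist_force: [0.3, 0.3, -2.7]
opening: 0.463
```

Request:
step_arm:
  targets: "0 0 1 0 0 0;0 0 1 0 0 0"

```text
time_s: 37.62
eef_pos: [0.5771, 0.1361, 0.1948]
eef_rot: [-0.001, 1.0, -0.017, 0.001]
wrist_force: [0.8, 0.2, -4.0]
opening: 0.46
```

Request:
step_arm:
  targets: "0 0 1 0 0 0;0 0 1 0 0 0"

```text
time_s: 37.88
eef_pos: [0.577, 0.1361, 0.1936]
eef_rot: [-0.001, 1.0, -0.017, 0.001]
wrist_force: [0.4, -0.1, -3.5]
opening: 0.457
```

Request:
step_arm:
  targets: "0 0 1 0 0 0;0 0 1 0 0 0"

```text
time_s: 38.12
eef_pos: [0.5771, 0.1361, 0.1927]
eef_rot: [-0.001, 1.0, -0.017, 0.001]
wrist_force: [-1.1, -0.2, -2.3]
opening: 0.459
```

Request:
step_arm:
  targets: "0 0 1 0 0 0;0 0 1 0 0 0"

```text
time_s: 38.38
eef_pos: [0.5773, 0.1361, 0.1925]
eef_rot: [-0.001, 1.0, -0.017, 0.001]
wrist_force: [-3.3, -0.2, 4.9]
opening: 0.46
```

Seated on the hook. Release.

Request:
step_arm:
  targets: "0 0 0 0 0 0;0 0 0 0 0 0;0 0 0 0 0 0;0 0 0 0 0 0;0 0 0 0 0 0;0 0 0 0 0 0"
  grip: 100

```text
time_s: 39.12
eef_pos: [0.5771, 0.1361, 0.1916]
eef_rot: [-0.001, 1.0, -0.017, 0.001]
wrist_force: [-0.6, 0.6, -0.2]
opening: 0.999
```

Request:
step_arm:
  targets: "0 0 -20 0 0 0;0 0 -50 0 0 0;0 0 -90 0 0 0;0 0 -140 0 0 0;0 0 -180 0 0 0;-60 0 -180 0 0 0;-120 0 -180 0 0 0;-120 0 -180 0 0 0"

```text
time_s: 40.12
eef_pos: [0.4533, 0.1404, 0.3715]
eef_rot: [-0.001, 1.0, -0.016, 0.001]
wrist_force: [0.7, 0.3, -0.4]
opening: 1.0
```

```bash
python3 - <<'E'
from h import *
shot('wrist','w23');goto(.362,.038,.3,-.027)
E
```

```text
t 40.17 pos [0.4554 0.1402 0.372 ] yaw -0.033 F [ 0.6 -0.4  0.2] op 0.996 | row: [-90.3 105.4  71.4] [-0.002 -0.004 -0.006]
```

View pics/w23.png

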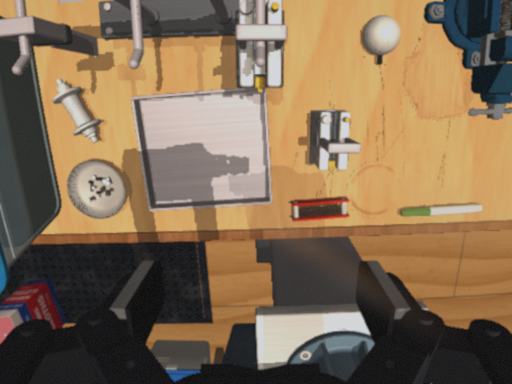

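Request:
step_arm:
  targets: "-30 35 24 0 0 0;-60 70 48 0 0 0;-90 105 71 -0.002 -0.004 -0.006;-90 105 71 -0.002 -0.004 -0.006;-90 105 71 -0.002 -0.004 -0.006"

```text
time_s: 40.8
eef_pos: [0.3647, 0.0378, 0.3009]
eef_rot: [0.0, 1.0, -0.015, 0.0]
wrist_force: [0.1, 0.5, 1.5]
opening: 1.0
```

```bash
python3 - <<'E'
from h import *
shot('wrist','w24');goto(.362,.038,.3,-.027)
import cv2
a=cv2.imread('pics/w24.png')
cv2.imwrite('pics/w24z.png',cv2.resize(a[0:150,150:350],None,fx=4,fy=4,interpolation=cv2.INTER_CUBIC))
E
```

```text
t 40.85 pos [0.3649 0.0381 0.3011] yaw -0.028 F [-0.3 -0.3  0. ] op 0.998 | row: [-2.9  0.2  1.1] [ 0.    -0.    -0.001]
```

View pics/w24z.png

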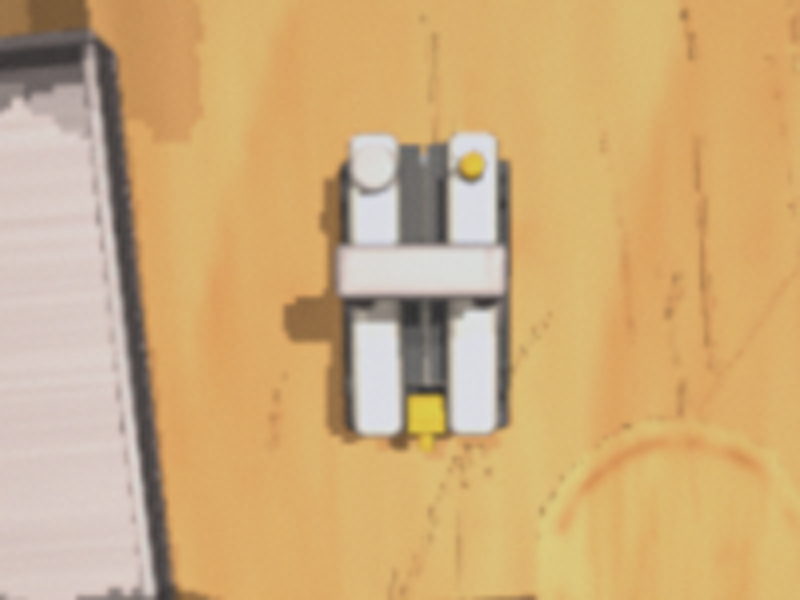

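```bash
python3 - <<'E'
from h import *
c=lambda u,v:(150+u/4,v/4)
cal('w24',c(422,270),c(427,414),c(422,134),c(425,434),zr=.041)
goto(.4658,.0383,.073,-.027)
# tray
c=lambda u,v:(110+u/4.5,160+v/4.5)
P=np.array([plane('top0',c(*p),.03) for p in [(200,298),(457,277),(475,507),(212,532)]]); print('tray c',P.mean(0))
e=(P[1]-P[0]); print(np.arctan2(e[1],e[0])+np.pi/2)
P=[plane('w2',p,.03) for p in [(267,92),(399,85),(397,196),(272,205)]]; print(np.round(P,4),np.mean(P,0))
e=P[1]-P[0]; print(np.arctan2(e[1],e[0])+np.pi/2)
E
```

```text
bar [0.4663 0.0382] mid of halves [0.466  0.0384] len 0.0789 rider->ctr [0.4662 0.0379] yaw halves -0.023 rider-bar -0.015
t 40.85 pos [0.3649 0.0381 0.3011] yaw -0.028 F [-0.3 -0.3  0. ] op 0.998 | row: [100.8  -3.1 228.2] [ 0.    -0.    -0.001]
tray c [0.4512941  0.22032675 0.03      ]
0.014774978804291461
[[0.534  0.3182 0.03  ]
 [0.5393 0.1308 0.03  ]
 [0.3744 0.1211 0.03  ]
 [0.3665 0.3154 0.03  ]] [0.45357019 0.22138095 0.03      ]
0.028160674387297746
```

Request:
step_arm:
  targets: "50 -1 40 0 0 0;101 -3 80 0 0 0;101 -3 130 0 0 0;101 -3 130 0 0 0;101 -3 170 0 0 0;101 -3 205 0 0 0;101 -3 228 0 0 0;101 -3 228 0 0 0"

```text
time_s: 41.85
eef_pos: [0.4646, 0.0386, 0.0728]
eef_rot: [0.0, 1.0, -0.014, -0.001]
wrist_force: [0.5, -1.5, 0.3]
opening: 1.0
```

Request:
step_arm:
  targets: "0 0 0 0 0 0;0 0 0 0 0 0;0 0 0 0 0 0;0 0 0 0 0 0;0 0 0 0 0 0;0 0 0 0 0 0"
  grip: 0

```text
time_s: 42.6
eef_pos: [0.4652, 0.0384, 0.0733]
eef_rot: [0.0, 1.0, -0.014, 0.0]
wrist_force: [-1.1, 2.6, 6.6]
opening: 0.46
```

Request:
step_arm:
  targets: "0 0 -5 0 0 0;0 0 -15 0 0 0;0 0 -40 0 0 0;0 0 -70 0 0 0;0 0 -80 0 0 0;0 0 -80 0 0 0"

```text
time_s: 43.35
eef_pos: [0.4644, 0.0382, 0.1521]
eef_rot: [0.0, 1.0, -0.014, -0.0]
wrist_force: [-0.5, -0.7, -4.8]
opening: 0.462
```

```bash
python3 - <<'E'
from h import *
shot('wrist','w25');goto(.450,.266,.155,.025)
E
```

```text
t 43.40 pos [0.4637 0.0383 0.1512] yaw -0.028 F [ 0.1  1.1 -3.9] op 0.452 | row: [ -20.1 -227.2   -3.8] [ 0.     0.002 -0.053]
```

View pics/w25.png

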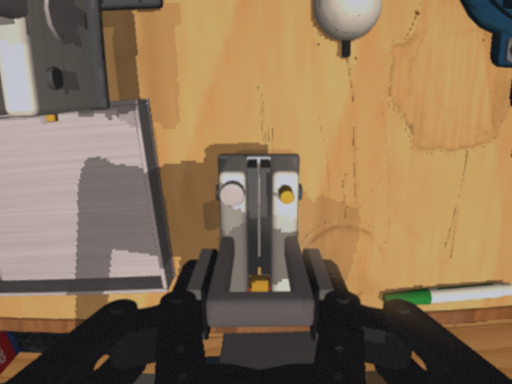

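Request:
step_arm:
  targets: "-20 -40 -4 0 0 -0.01;-20 -85 -4 0 0 -0.02;-20 -130 -4 0 0 -0.03;-20 -175 -4 0 0 -0.04;-20 -215 -4 0 0.002 -0.053;-20 -227 -4 0 0.002 -0.053;-20 -227 -4 0 0.002 -0.053"

```text
time_s: 44.28
eef_pos: [0.4496, 0.2657, 0.1544]
eef_rot: [0.001, 1.0, 0.013, -0.001]
wrist_force: [0.9, -0.7, -5.2]
opening: 0.463
```

```bash
python3 - <<'E'
from h import *
shot('wrist','w26');goto(.450,.266,.08,.025)
E
```

```text
t 44.33 pos [0.4498 0.265  0.1546] yaw 0.025 F [ 0.4  0.6 -5. ] op 0.458 | row: [ 0.3 -1.1 74.6] [0.001 0.002 0.   ]
```

View pics/w26.png

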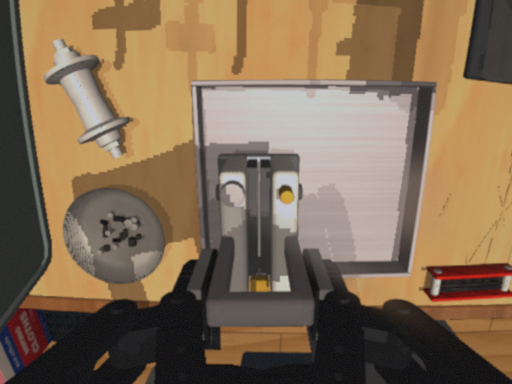

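Request:
step_arm:
  targets: "0 -1 20 0 0 0;0 -1 40 0 0 0;0 -1 58 0 0 0;0 -1 70 0 0 0;0 -1 74 0 0 0;0 -1 74 0 0 0"

```text
time_s: 45.08
eef_pos: [0.4508, 0.2667, 0.0818]
eef_rot: [0.0, 1.0, 0.012, 0.0]
wrist_force: [-0.4, 1.5, -4.5]
opening: 0.46
```

Request:
step_arm:
  targets: "0 0 1 0 0 0;0 0 2 0 0 0"

```text
time_s: 45.32
eef_pos: [0.451, 0.2669, 0.0803]
eef_rot: [-0.0, 1.0, 0.013, 0.001]
wrist_force: [0.3, -0.3, -4.7]
opening: 0.459
```

Request:
step_arm:
  targets: "0 0 1 0 0 0;0 0 1 0 0 0"

```text
time_s: 45.58
eef_pos: [0.4505, 0.2667, 0.0788]
eef_rot: [0.0, 1.0, 0.012, 0.0]
wrist_force: [0.8, 0.6, -5.3]
opening: 0.459
```

Request:
step_arm:
  targets: "0 0 1 0 0 0;0 0 1 0 0 0"

```text
time_s: 45.82
eef_pos: [0.4504, 0.2667, 0.0776]
eef_rot: [0.0, 1.0, 0.012, -0.0]
wrist_force: [-1.3, 0.6, -4.0]
opening: 0.464
```

Request:
step_arm:
  targets: "0 0 1 0 0 0;0 0 1 0 0 0"

```text
time_s: 46.08
eef_pos: [0.4507, 0.2668, 0.0774]
eef_rot: [0.0, 1.0, 0.012, 0.0]
wrist_force: [-3.4, 0.2, 4.1]
opening: 0.457
```

Request:
step_arm:
  targets: "0 0 1 0 0 0;0 0 1 0 0 0"

```text
time_s: 46.32
eef_pos: [0.4508, 0.2669, 0.0774]
eef_rot: [0.0, 1.0, 0.012, 0.0]
wrist_force: [-7.6, -1.0, 13.6]
opening: 0.458
```

On the tray floor. Releasing and rising.

Request:
step_arm:
  targets: "0 0 -1 0 0 0;0 0 -1 0 0 0;0 0 -1 0 0 0;0 0 -1 0 0 0;0 0 -1 0 0 0;0 0 -1 0 0 0"
  grip: 100

```text
time_s: 47.08
eef_pos: [0.4506, 0.2667, 0.0767]
eef_rot: [0.0, 1.0, 0.012, 0.0]
wrist_force: [0.5, -0.6, 0.4]
opening: 1.003
```

Request:
step_arm:
  targets: "0 0 -20 0 0 0;0 0 -60 0 0 0;0 0 -110 0 0 0;0 0 -160 0 0 0;-40 0 -200 0 0 0;-80 0 -200 0 0 0;-80 0 -200 0 0 0"

```text
time_s: 47.95
eef_pos: [0.3689, 0.265, 0.2774]
eef_rot: [-0.0, 1.0, 0.013, 0.001]
wrist_force: [0.6, 0.5, -0.2]
opening: 0.998
```

```bash
python3 - <<'E'
from h import *
shot('wrist','w27');goto(.387,-.314,.3,-.015)
E
```

```text
t 48.00 pos [0.3701 0.265  0.2771] yaw 0.026 F [1.6 0.1 0.4] op 0.996 | row: [  2.  579.2 -22.9] [-0.    -0.002  0.041]
```

View pics/w27.png

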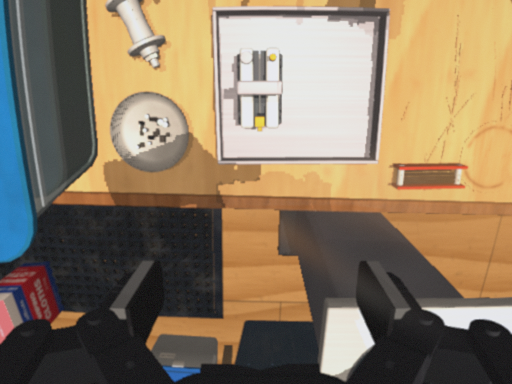

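Request:
step_arm:
  targets: "0 55 -23 0 0 0;0 110 -23 0 0 0;0 165 -23 0 0 0;1 220 -23 0 0 0.01;1 275 -23 0 0 0.02;1 330 -23 0 0 0.03;2 385 -23 0 0 0.04;2 440 -23 0 -0.002 0.041"

```text
time_s: 49.0
eef_pos: [0.3835, -0.1779, 0.2997]
eef_rot: [0.0, 1.0, -0.009, -0.001]
wrist_force: [1.6, 0.5, 0.0]
opening: 1.0
```

Request:
step_arm:
  targets: "0 50 0 0 0 0;0 100 0 0 0 0;0 139 0 0 0 0;0 139 0 0 0 0;0 139 0 0 0 0"

```text
time_s: 49.62
eef_pos: [0.3811, -0.314, 0.2991]
eef_rot: [-0.001, 1.0, -0.008, -0.001]
wrist_force: [-0.6, 0.8, 0.4]
opening: 1.003
```

```bash
python3 - <<'E'
from h import *
shot('wrist','w28');goto(.387,-.314,.3,-.015)
import cv2
a=cv2.imread('pics/w28.png')
cv2.imwrite('pics/w28z.png',cv2.resize(a[0:150,150:350],None,fx=4,fy=4,interpolation=cv2.INTER_CUBIC))
E
```

```text
t 49.67 pos [ 0.3812 -0.3135  0.2994] yaw -0.016 F [0.3 0.3 0.4] op 0.999 | row: [ 5.8  0.4 -0.6] [-0.001  0.002 -0.001]
```

View pics/w28z.png

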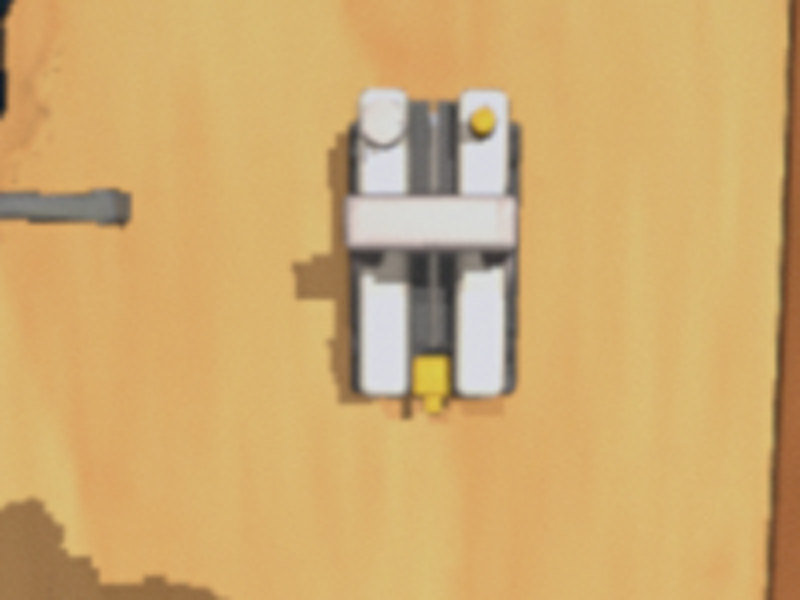

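```bash
python3 - <<'E'
from h import *
c=lambda u,v:(150+u/4,v/4)
cal('w28',c(432,223),c(432,377),c(434,90),c(433,395),zr=.041)
goto(.4925,-.3144,.073,-.015)
E
```

```text
bar [ 0.4923 -0.3146] mid of halves [ 0.4923 -0.3147] len 0.0789 rider->ctr [ 0.4922 -0.3143] yaw halves -0.022 rider-bar -0.031
t 49.67 pos [ 0.3812 -0.3135  0.2994] yaw -0.016 F [0.3 0.3 0.4] op 0.999 | row: [111.8  -0.7 226.2] [-0.001  0.002 -0.001]
```

Request:
step_arm:
  targets: "55 0 40 0 0 0;112 -0.5 80 0 0.002 0;112 -0.5 130 0 0.002 0;112 -0.5 130 0 0.002 0;112 -0.5 170 0 0.002 0;112 -0.5 205 0 0.002 0;112 -0.5 226 0 0.002 0;112 -0.5 226 0 0.002 0"

```text
time_s: 50.68
eef_pos: [0.4925, -0.3151, 0.0748]
eef_rot: [0.0, 1.0, -0.008, -0.0]
wrist_force: [-0.2, 0.2, -0.1]
opening: 1.001
```

Request:
step_arm:
  targets: "0 0 0 0 0 0;0 0 0 0 0 0;0 0 0 0 0 0;0 0 0 0 0 0;0 0 0 0 0 0;0 0 0 0 0 0"
  grip: 0

```text
time_s: 51.42
eef_pos: [0.4935, -0.3155, 0.0755]
eef_rot: [0.0, 1.0, -0.008, 0.001]
wrist_force: [-0.2, 2.2, 7.1]
opening: 0.459
```

Request:
step_arm:
  targets: "0 0 -5 0 0 0;0 0 -15 0 0 0;0 0 -40 0 0 0;0 0 -80 0 0 0;0 0 -100 0 0 0;0 0 -100 0 0 0"

```text
time_s: 52.18
eef_pos: [0.4937, -0.3163, 0.176]
eef_rot: [0.002, 1.0, -0.008, 0.002]
wrist_force: [-0.0, 0.4, -3.2]
opening: 0.46
```

```bash
python3 - <<'E'
from h import *
shot('wrist','w29');goto(.450,.174,.17,.025)
E
```

```text
t 52.23 pos [ 0.4928 -0.3155  0.1742] yaw -0.016 F [ 0.4 -0.6 -4.2] op 0.457 | row: [ -50.8 -488.8    3.6] [ 0.001 -0.001 -0.041]
```

View pics/w29.png

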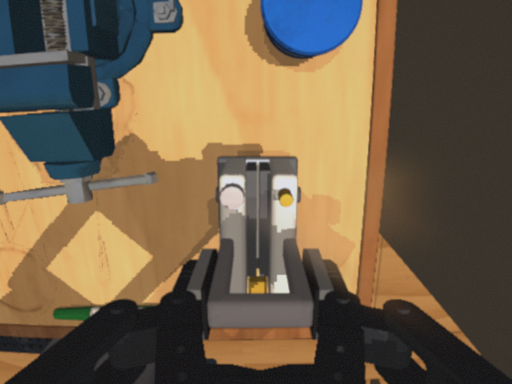

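Request:
step_arm:
  targets: "-40 0 -40 0 0 0;-80 0 -80 0 0 0;-80 -55 -80 0 0 0;-80 -110 -80 0 0 0;-80 -165 -80 0 0 -0.01;-80 -220 -80 0 0 -0.01;-80 -275 -80 0 0 -0.02;-80 -330 -80 0 0 -0.03"

```text
time_s: 53.22
eef_pos: [0.417, 0.0178, 0.2521]
eef_rot: [-0.0, 1.0, 0.007, -0.001]
wrist_force: [1.2, -0.6, -2.7]
opening: 0.462
```

```bash
python3 - <<'E'
from h import *
goto(.450,.174,.17,.025)
E
```

```text
t 53.23 pos [0.417  0.0178 0.2521] yaw 0.014 F [ 1.2 -0.6 -2.7] op 0.462 | row: [  35.3 -155.7   82.1] [-0.     0.002 -0.011]
```

Request:
step_arm:
  targets: "10 -50 0 0 0 -0.01;20 -100 0 0 0 -0.01;33 -154 0 0 0 -0.011;33 -154 0 0 0 -0.011;33 -154 40 0 0 -0.011;33 -154 80 0 0 -0.011;33 -154 80 0 0 -0.011"

```text
time_s: 54.1
eef_pos: [0.4453, 0.1693, 0.1694]
eef_rot: [0.001, 1.0, 0.012, -0.005]
wrist_force: [-1.1, 0.2, -3.9]
opening: 0.459
```

```bash
python3 - <<'E'
from h import *
shot('wrist','w30');goto(.450,.174,.083,.025)
E
```

```text
t 54.15 pos [0.4474 0.1696 0.172 ] yaw 0.024 F [ 1.2 -0.9 -2.7] op 0.455 | row: [ 3.2 -4.4 89. ] [ 0.001  0.005 -0.001]
```

View pics/w30.png

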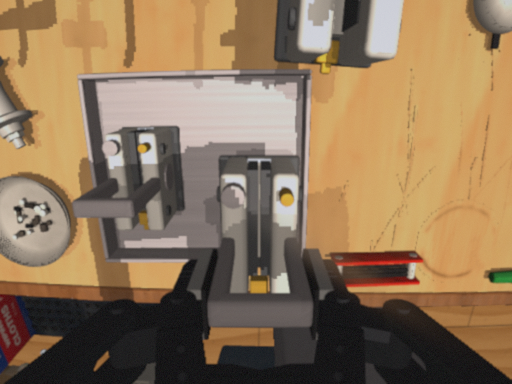

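Request:
step_arm:
  targets: "3 -4.5 0 0 0.005 0;3 -4.5 20 0 0.005 0;3 -4.5 45 0 0.005 0;3 -4.5 65 0 0.005 0;3 -4.5 80 0 0.005 0;3 -4.5 88 0 0.005 0;3 -4.5 88 0 0.005 0"

```text
time_s: 55.02
eef_pos: [0.4521, 0.1749, 0.0857]
eef_rot: [0.0, 1.0, 0.012, 0.003]
wrist_force: [0.1, -0.2, -2.9]
opening: 0.465
```

Request:
step_arm:
  targets: "0 0 1 0 0 0;0 0 2 0 0 0"

```text
time_s: 55.28
eef_pos: [0.4525, 0.175, 0.0842]
eef_rot: [0.0, 1.0, 0.012, 0.003]
wrist_force: [0.2, -0.2, -3.5]
opening: 0.455
```

Request:
step_arm:
  targets: "0 0 1 0 0 0;0 0 1 0 0 0"

```text
time_s: 55.52
eef_pos: [0.4519, 0.1749, 0.0826]
eef_rot: [0.0, 1.0, 0.012, 0.003]
wrist_force: [0.7, 0.1, -4.4]
opening: 0.459
```

Request:
step_arm:
  targets: "0 0 1 0 0 0;0 0 1 0 0 0"

```text
time_s: 55.78
eef_pos: [0.4518, 0.1749, 0.0815]
eef_rot: [0.0, 1.0, 0.012, 0.003]
wrist_force: [0.3, -0.6, -3.9]
opening: 0.459
```

Expected touch is at about TCP 0.0795.

Request:
step_arm:
  targets: "0 0 1 0 0 0;0 0 1 0 0 0"

```text
time_s: 56.02
eef_pos: [0.4518, 0.1749, 0.0804]
eef_rot: [0.0, 1.0, 0.012, 0.002]
wrist_force: [-0.8, -0.0, -3.8]
opening: 0.456
```

Request:
step_arm:
  targets: "0 0 1 0 0 0;0 0 1 0 0 0"

```text
time_s: 56.28
eef_pos: [0.4521, 0.1749, 0.0798]
eef_rot: [0.0, 1.0, 0.012, 0.003]
wrist_force: [-0.0, 0.3, -0.9]
opening: 0.458
```

Request:
step_arm:
  targets: "0 0 1 0 0 0;0 0 1 0 0 0"

```text
time_s: 56.52
eef_pos: [0.4526, 0.175, 0.0796]
eef_rot: [0.0, 1.0, 0.012, 0.003]
wrist_force: [-0.4, 0.1, 6.9]
opening: 0.459
```

Request:
step_arm:
  targets: "0 0 0 0 0 0;0 0 0 0 0 0;0 0 0 0 0 0;0 0 0 0 0 0;0 0 0 0 0 0;0 0 0 0 0 0"
  grip: 100

```text
time_s: 57.28
eef_pos: [0.4519, 0.1749, 0.0785]
eef_rot: [0.0, 1.0, 0.012, 0.003]
wrist_force: [-0.5, -0.8, -0.5]
opening: 1.005
```

Request:
step_arm:
  targets: "0 0 -20 0 0 0;0 0 -60 0 0 0;0 0 -110 0 0 0;0 0 -160 0 0 0;-40 30 -210 0 0 0;-80 60 -250 0 0 0;-80 60 -250 0 0 0;-80 60 -250 0 0 0"

```text
time_s: 58.28
eef_pos: [0.3724, 0.1129, 0.3283]
eef_rot: [0.0, 1.0, 0.012, 0.003]
wrist_force: [1.4, -0.1, -1.1]
opening: 0.998
```

```bash
python3 - <<'E'
from h import *
for n in ['wrist','top','scene']: shot(n,n[0]+'31')
import cv2
b=cv2.imread('pics/t31.png'); cv2.imwrite('pics/t31z.png',cv2.resize(b[150:280,110:370],None,fx=3,fy=3,interpolation=cv2.INTER_CUBIC))
b=cv2.imread('pics/s31.png'); cv2.imwrite('pics/s31z.png',cv2.resize(b[150:330,130:330],None,fx=3.5,fy=3.2,interpolation=cv2.INTER_CUBIC))
E
```

```text
(no output)
```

View pics/w31.png

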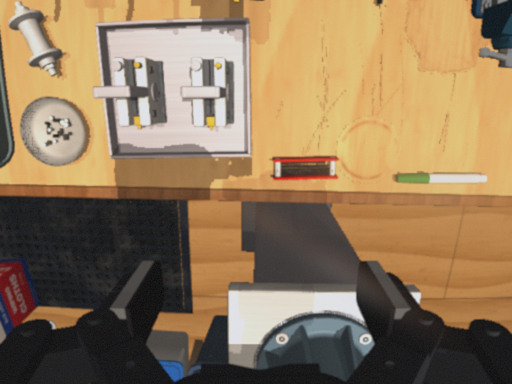

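View pics/t31z.png

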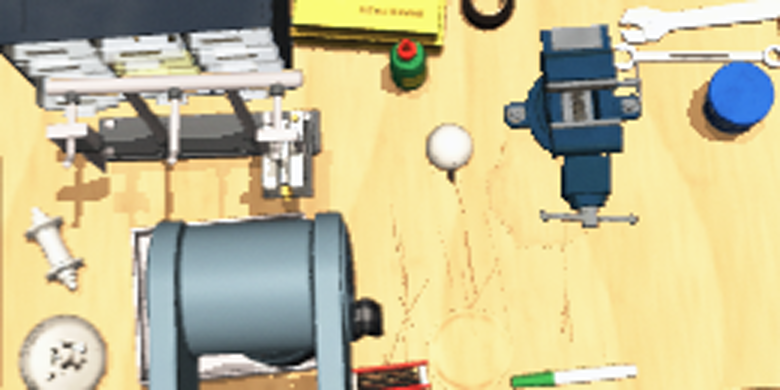

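View pics/s31z.png

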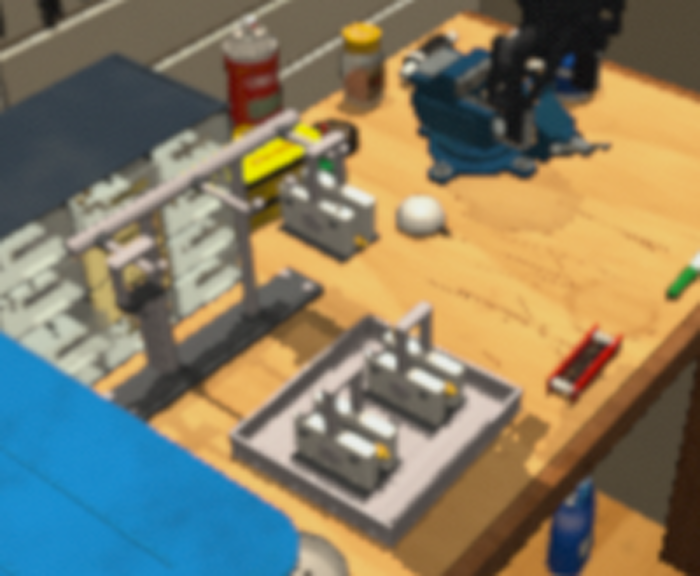

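```bash
python3 - <<'E'
from h import *
print('gauge',plane('t31',(110+67/3,150+132/3),.232),'cal2 bail',plane('t31',(110+282/3,150+131/3),.232))
c=lambda u,v:(u,v)
for b in [(119,92),(207,92)]: print(plane('w31',b,.117))
print(np.round(st()['dq'],3))
ticket.hand_in()
E
```

```text
gauge [0.59337184 0.33710124 0.232     ] cal2 bail [0.58026342 0.13061818 0.232     ]
[0.4517087  0.25892608 0.117     ]
[0.45232388 0.16778643 0.117     ]
[ 0.004  0.008 -0.    -0.001  0.005 -0.002]
the job is handed in; nothing more can be done
```

The job is done and handed in at about 58 s. Three callipers were on the bench. I tried the gauge in all three, one fitted and two jammed, and each now hangs or stands where the task asks.

| Calliper | Result | How it showed | Now |
|---|---|---|---|
| Middle one | Fits | Blade stopped about 26 mm below pad-top height, at about 19 N | On the right hook |
| Left one | Jams | Stopped at pad-top height, at about 22 N | Upright in the tray |
| Right one | Jams | Stopped at pad-top height, at about 20 N | Upright in the tray |

The gauge is back on the left hook. The highest force while trying the blade was about 22 N, against the 80 N limit.

**Last checks:**
- **Hanging and standing:** in the final pictures everything hangs or stands upright.
- **Bystanders:** the bell, bottle and tub look unmoved.
- **Gripper:** it is open and clear of everything.
- **Positions:** the gauge bar measures about (0.593, 0.337) and the hung calliper's bail about (0.580, 0.131). Both are on their hooks to within about 6 mm, the limit sideways being 18 mm.
- **Riders:** I did not read the rider depths in figures. The pictures show them pushed down, clearly for the fitting and left callipers and less sharply for the right one.

**One disagreement:** the final wrist view puts the two tray callipers about 7 mm to the right of where the gripper released them. I put this down to rough pixel picking. By either figure they are well inside the tray's limits.

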